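# Hang a varnish sample in its bay on the drying rail

## Robot

A 6-joint arm with a two-finger parallel gripper is mounted at the origin on a cart in front of the work surface, level with it; the furniture and walls round the work are solid. World frame = base frame: x ahead of the robot, y to its left, z up, the work surface at z = 0. Lengths are in mm, angles in degrees, forces in N, time in s.
With the tool pointing down it reaches from about 300 to 850 mm from the base axis. Payload 4.2 kg.
Tool frame: the origin (TCP) lies midway between the tips of the shut fingers; the grasp point (between the pads) lies 19 mm behind it; z points along the fingers, x is the direction in which the jaws open and shut, and the axes are right-handed (so a half turn about z gives the same grasp; the last joint's range is limited). The gripper opens to 91 mm and grips with 3 to 60 N. Pads are 32 mm wide; open, the fingers measure 118 mm over their backs; the gripper's body (76 mm by 178 mm) begins 60 mm behind the grasp point.
Start: joints at [64.4, 18.312, 89.639, -0, 72.044, -1.146], TCP at [238.031, 523.435, 213.976] pointing down, gripper open.
Joint ranges: [-177.97, 177.97], [-48.28, 115.42], [12.27, 149.76], [-77.06, 257.06], [2.81, 150.46], [-146.56, 146.56]. Speed limits (degrees/s): [147.25, 147.25, 180, 180, 180, 180].

## Interface

Orientations are given as [roll, pitch, yaw] about the fixed x, y, z axes, in that order (R = Rz(yaw) Ry(pitch) Rx(roll)).
In Python, from workcell import monitor, vision, job, models gives the robot as it stands.
- The arm moves only by the shell command python3 -m creep 'ROWS' [FORCE]. ROWS is text: rows parted by semicolons, each of 7 numbers parted by spaces: the shift along the world's x, y, z in cm, then the turn, a rotation vector about the world's x, y, z in rad, then the gripper's target within -1 to 1 (shut at 1, half-way at 0, fully open at -1). In form: tx ty tz ax ay az hand; .... A call has 1 to 12 rows; each row shifts and turns the pose as measured when the row begins; what a row does not reach is not made up. A row lasts 1/12 s, in which the tool goes at most 41.7 mm and 7.16 degrees, less where a joint would pass 70% of its speed; a pose out of reach is approached as far as the arm can. A call is refused whole if a number of a shift passes 4.17 or a number of a turn 0.125, either way. A call with a gripper value outside its range is refused whole. The fingers move at their own pace and stop on an object; FORCE is the grip in N (left out, the last holds). Time passes only in rows, so rows that do not move let the fingers close. It gives the time, the measured TCP pose, the force and the opening at its end, in the units of the state.
- monitor.state(): the state, without advancing time (a new reading comes with each control period).
- vision.grab_frame(name): name is "side" or "top"; returns a dict with "img" (384x512x3 uint8, red, green, blue), "mtx" (3x3 intrinsics, pixels), "view" (4x4, takes a point from world to camera coordinates). Camera axes: x right, y down, z forward; pixel columns grow to the right and rows downward; lengths in mm; the calibration is good to about 2 mm. A picture is of the moment at which its call begins. There is no depth.
- job.job_done(): hands the job in, once; it reports no verdict.
Trained networks look in the newest picture that a camera, given by its name, has taken for a name from the list of things; names that differ only in an ending like _2 or _b are one class to them, and where a whole thing is asked for, a point or a joint stands for the part that bears it (a point fixed in the world has none). Each returns a list of dicts, best first, with "confidence" (0 to 1); they miss things now and then, are a little off and sometimes report something else, mostly with a low value. They report only what shows in the picture. A call takes as long as a camera call. They do not tell look-alikes from the thing itself.
- models.search_frame(camera, query): "rect" ([left, top, right, bottom] in pixels, round what is visible of it).
- models.mark_of(camera, query): "at" ([column, row] in pixels: a listed point, or the origin of a listed thing).
The state is a dict: "time_s": time; "qpos": joint angles; "qvel": joint speeds; "effort": joint torques, N m; "ee_pos": TCP position; "ee_rot": TCP orientation; "force": force on the tool from outside, world axes, zero at the start; "torque": the same for the moment, N m; "gripper_width": finger opening in mm.
Only numpy, scipy, OpenCV 4.12 (cv2) and the standard library are available. Lean on these libraries where they do the work, as an engineer would, in place of code of your own. Each camera call takes 0.05 s, during which the arm holds its last target.

## Task

Draw the varnish sample up out of its wooden socket stand, stand it upright on the dark rubber pad and let go. Then take it again by its wooden block, lift its hook over the lip of the drying rail between the two guide cheeks of the bay, and lower it in hand until the hook sits fully down behind the lip before you release it. Never tip the sample over, and leave the loose blocks on the bench where they are.

Things in the scene. Friction and masses are not known exactly. Their poses are not given: they have to be found in the camera images.
- sample: the loose varnish sample: pale maple block 30 (x) x 44 (y) x 70 (z) mm with a flat steel hook on top, 98 mm high in all, 0.08 to 0.17 kg. Origin at the centre of the block's underside, z up, x towards the hook's nose. It starts in the socket stand, only the hook and the top 4 mm of the block showing. A like sample already hanging at the rail's left end is fixed and not part of the job.
- sample_hook (a point): middle of the hook's top near the stem, at x = 6, y = 0, z = 98 mm in the sample's frame. The hook is a strap 14 mm wide (y), to be pinched across that width: stem x -3 to 3 mm, rising from the block's top to z = 98; level bridge z 92 to 98, x -3 to 44.
- sample_nose (a point): centre of the bottom end of the hook's nose, at x = 41, y = 0, z = 76 mm in the sample's frame, axes as the sample's. The nose spans x 38 to 44 mm and hangs 16 mm below the bridge's underside; the open throat between stem and nose is 35 mm wide.
- socket_stand: fixed wooden stand, 75 (x) x 89 (y) x 74 (z) mm, with an open-topped socket 35 x 49 mm whose floor is 8 mm above the bench. Origin at the centre of its underside. The sample starts in it, its x axis along the stand's x within 0.03 rad.
- pad: fixed dark rubber pad lying flat on the bench, 85 (x) x 55 (y) x 6 (z) mm; origin at the centre of its underside, so its top is at z = 6 mm. The sample stands stably on it.
- drying_rail: fixed drying rail 440 mm long (y), wooden posts 174 mm high. Aluminium channel along y: its front wall is the anti-jump lip, x 0 to 4 mm, top at z = 150; channel x 4 to 18, floor z = 130; back wall x 18 to 22, up to z = 170. Origin on the bench under the lip's front face, mid-length; +x from the rail's front to its back. The sample that hangs there already is at y = +135 mm.
- rest_rod (a point): middle of the axis of the rail's steel rest rod, 10 mm thick, along the rail's y in front of and below the lip: at x = -6, z = 73 mm in the rail's frame, so its front is at x = -11. The block of a hanging sample leans back against it, tilted by up to about 0.1 rad.
- bay_lip (a point): the bay: middle (x and y) of the lip's top face between two dark steel guide cheeks, axes as the rail's. Cheeks 4 mm thick, 22 mm apart inside (y -11 to 11), x -5 to 14, straight to 12 mm above the lip, flared to 20 mm. Fingers on the hook do not fit between them.
- bay_seat (a point): where the sample's origin belongs while it is lowered: 32 mm in front of and 92 mm below bay_lip, axes as the rail's, the sample's x along this x. The bridge then rests on the lip, the nose is in the channel, the underside 58 mm above the bench. About 4 mm of play either way in x and in y.
- cork_block: loose cork block, 44 x 70 x 28 mm, a bystander between the socket stand and the pad; origin at the centre of its underside
- offcut: loose wooden block with a bored hole, 42 x 56 x 30 mm, a bystander at the right; origin at the centre of its underside
- sanding_block: loose worn hardwood block, 58 x 88 x 34 mm, a bystander at the left; origin at the centre of its underside
Mind the look-alikes: they are no part of the job. What is shaped like the sample but green or pink is not meant.

How it is judged:
By the outcome, as a careful person would: the job done as asked, in the order asked, and still so for the second after the job is handed in, with the robot touching nothing.
It also fails if it takes over 64 s, if anything falls off the work surface, if the arm or the gripper's body presses on something with over 40 N, if the wrist force passes 120 N, or if a joint passes its speed limit or range.

## Working session

There is one attempt and no reset: what is moved stays moved. The work goes in short steps, Python scripts to look and compute and a shell command to move; the robot and the scene stay as the last step left them, time stands still between calls to the robot, and variables do not carry over. Pictures are saved under pics/ and viewed, and the job is handed in when it is done.

```bash
ls; mkdir -p pics
python3 - <<'E'
from workcell import monitor, vision, models
import cv2
print(monitor.state())
for n in ("side","top"):
    f=vision.grab_frame(n); cv2.imwrite(f"pics/{n}0.png",cv2.resize(f["img"][:,:,::-1],(800,600),interpolation=cv2.INTER_CUBIC))
    print(n,f["mtx"].tolist(),f["view"].round(4).tolist())
    for q in ["sample","sample_hook","sample_nose","socket_stand","pad","drying_rail","rest_rod","bay_lip","bay_seat","cork_block"]:
        print(q,[(([round(x) for x in d["at"]]),round(d["confidence"],2)) for d in models.mark_of(n,q)])
E
```

```text
pics
{'time_s': 0.0, 'qpos': array([ 6.43998236e+01,  1.83512259e+01,  8.97070318e+01,  6.77195205e-05,
        7.20418243e+01, -1.14498643e+00]), 'qvel': array([ 0.03464537, -0.08538143, -0.09406745,  0.01779872, -0.05008268,
        0.07491936]), 'effort': array([-6.97419200e-04, -4.12458873e+01, -2.31970274e+01,  7.26162409e-02,
        4.55393479e-02, -1.43136972e-04]), 'ee_pos': array([237.81352321, 522.96698011, 213.12018786]), 'ee_rot': array([-1.79997936e+02,  1.00060693e-01,  6.55447909e+01]), 'force': array([-0.88936772,  0.9059519 , -0.76042894]), 'torque': array([-0.04083404, -0.02600875, -0.00299739]), 'gripper_width': 90.9451841431635}
side [[366.69316338980457, 0.0, 254.87220892954184], [0.0, 366.69316338980457, 191.33716604347765], [0.0, 0.0, 1.0]] [[0.9032, -0.4291, 0.0011, -463.2352], [-0.2339, -0.4945, -0.8371, 200.4525], [0.3598, 0.7559, -0.547, 948.8675], [0.0, 0.0, 0.0, 1.0]]
sample [([209, 252], 0.94), ([257, 268], 0.73), ([282, 313], 0.67)]
sample_hook [([257, 235], 0.85), ([284, 278], 0.84), ([209, 223], 0.68)]
sample_nose [([276, 275], 0.75), ([205, 218], 0.
[... 297 characters left out ...]
69923, 0.0, 260.58583231847086], [0.0, 451.48811945069923, 188.60123073424532], [0.0, 0.0, 1.0]] [[-0.0019, -0.9996, 0.027, -33.8543], [-0.9965, -0.0004, -0.0839, 511.9973], [0.0839, -0.027, -0.9961, 1351.4402], [0.0, 0.0, 0.0, 1.0]]
sample [([361, 219], 0.68), ([318, 218], 0.66), ([280, 244], 0.65)]
sample_hook [([321, 215], 0.7), ([370, 217], 0.6), ([275, 249], 0.46)]
sample_nose [([324, 202], 0.66), ([265, 246], 0.62), ([355, 218], 0.54), ([256, 210], 0.43)]
socket_stand [([312, 219], 0.72)]
pad [([185, 214], 0.64), ([241, 154], 0.31)]
drying_rail [([245, 163], 0.73)]
rest_rod [([240, 156], 0.76), ([241, 160], 0.47)]
bay_lip [([242, 150], 0.61)]
bay_seat []
cork_block [([257, 209], 0.56)]
```

View pics/side0.png

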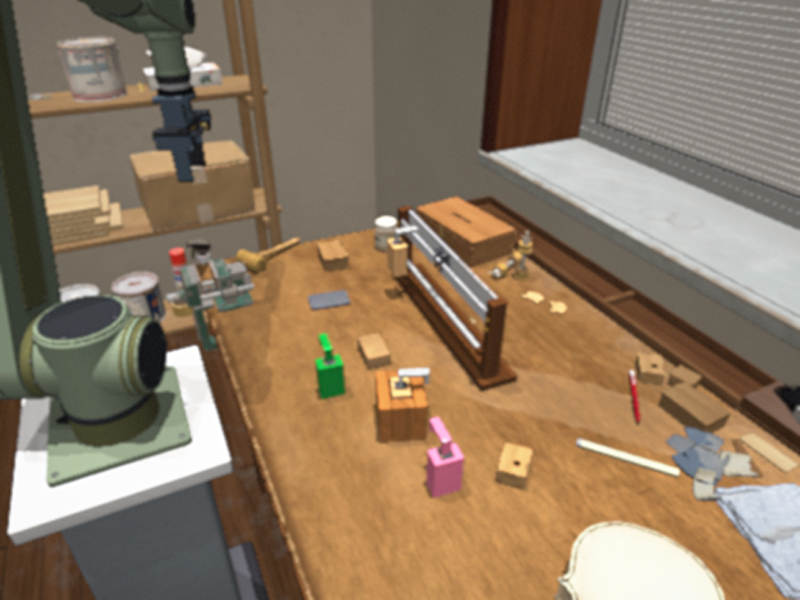

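View pics/top0.png

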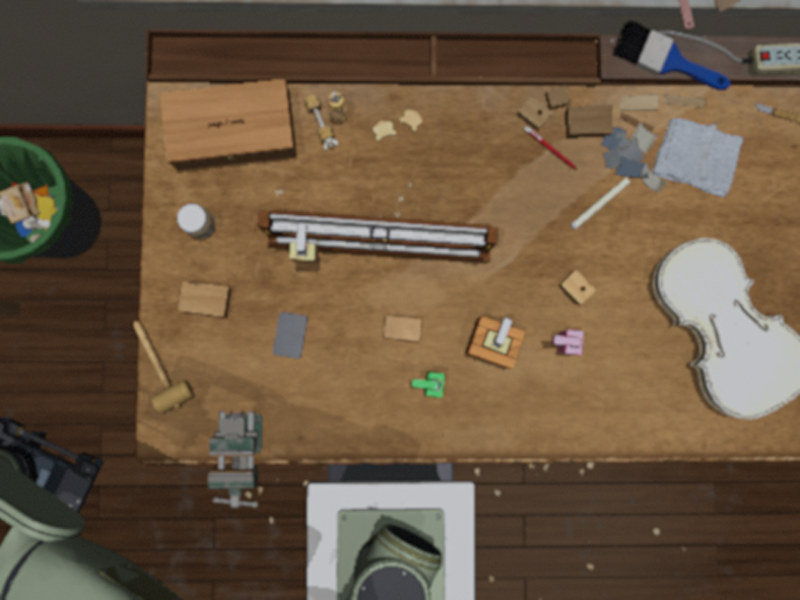

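The side picture shows the maple sample's hook in the stand at about (256,240) native and (400,385) in the scaled picture. The top picture has it at (318,215).

What could be mistaken for it:
- **Green look-alike:** side (209,240), top (275,246). Wrong colour.
- **Pink look-alike:** side (284,300), top (365,218). Wrong colour.
- **Sample already hanging on the rail:** side (255,160), top (194,157). It is fixed.

I choose the maple one in the socket stand and will check it in a close crop.

```bash
cat > h.py <<'E'
import numpy as np, cv2
from workcell import monitor, vision, models
from scipy.optimize import least_squares
def frames(): return {n:vision.grab_frame(n) for n in("side","top")}
def proj(f,p):
    p=np.atleast_2d(p); c=p@f["view"][:3,:3].T+f["view"][:3,3]; u=c@f["mtx"].T; return u[:,:2]/u[:,2:]
def tri(F,ps,pt):
    A=[F["side"]["mtx"]@F["side"]["view"][:3],F["top"]["mtx"]@F["top"]["view"][:3]]
    X=cv2.triangulatePoints(A[0],A[1],np.float64(ps),np.float64(pt)).ravel(); X=X[:3]/X[3]
    e=[np.linalg.norm(proj(F["side"],X)[0]-ps),np.linalg.norm(proj(F["top"],X)[0]-pt)]
    return X.round(1),np.round(e,1)
def atz(f,uv,z):
    d=np.linalg.solve(f["mtx"],[uv[0],uv[1],1]); R=f["view"][:3,:3];t=f["view"][:3,3]
    o=-R.T@t; d=R.T@d; return (o+d*(z-o[2])/d[2]).round(1)
def crop(f,c,r,name,k=None,draw=None):
    x0,y0=max(0,int(c[0]-r)),max(0,int(c[1]-r*.75)); x1,y1=int(c[0]+r),int(c[1]+r*.75)
    s=f["img"][y0:y1,x0:x1,::-1]; k=800/(2*r)
    im=cv2.resize(s,None,fx=k,fy=k,interpolation=cv2.INTER_CUBIC)
    for i in range(x0,x1,max(1,int(r//5))): cv2.putText(im,str(i),(int((i-x0+.5)*k),10),0,.35,(0,255,255),1); cv2.line(im,(int((i-x0+.5)*k),12),(int((i-x0+.5)*k),18),(0,255,255),1)
    for i in range(y0,y1,max(1,int(r//5))): cv2.putText(im,str(i),(0,int((i-y0+.5)*k)),0,.35,(0,255,255),1)
    if draw is not None:
        for line in draw:
            q=((proj(f,line)-[x0,y0]+.5)*k).astype(int); cv2.polylines(im,[q.reshape(-1,1,2)],False,(255,0,255),1)
    cv2.imwrite("pics/"+name,im[:600,:800])
E
python3 - <<'E'
from h import *
F=frames()
crop(F["side"],(262,250),40,"s1.png"); crop(F["top"],(318,217),32,"t1.png")
crop(F["side"],(290,180),60,"s2.png"); crop(F["top"],(242,155),80,"t2.png")
E
```

```text
(no output)
```

View pics/s1.png

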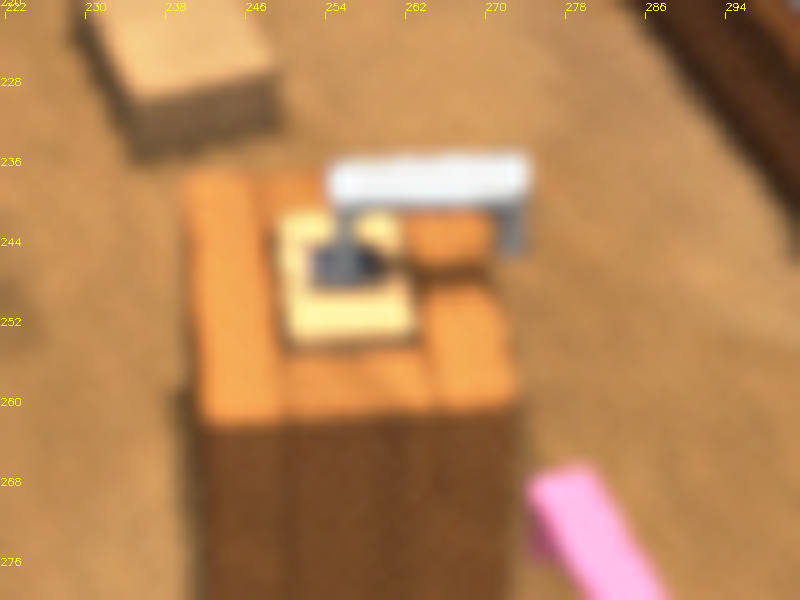

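View pics/t1.png

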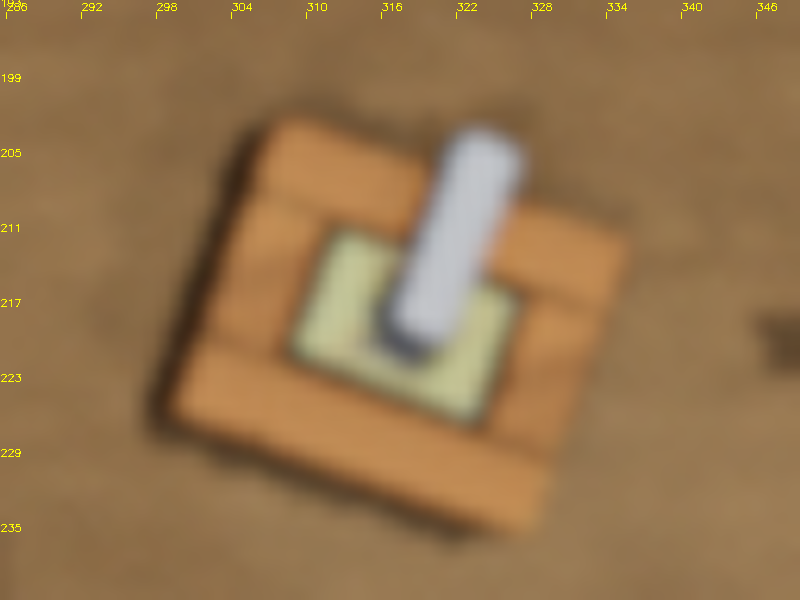

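View pics/s2.png

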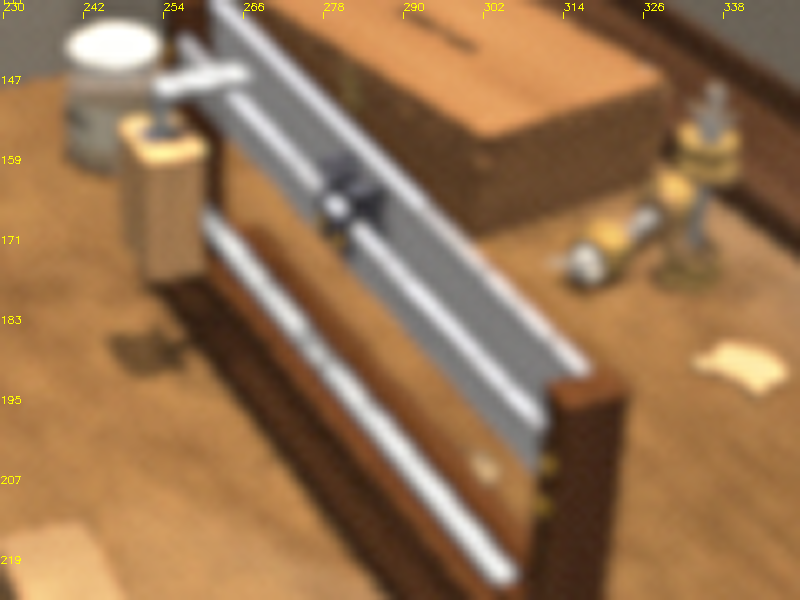

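View pics/t2.png

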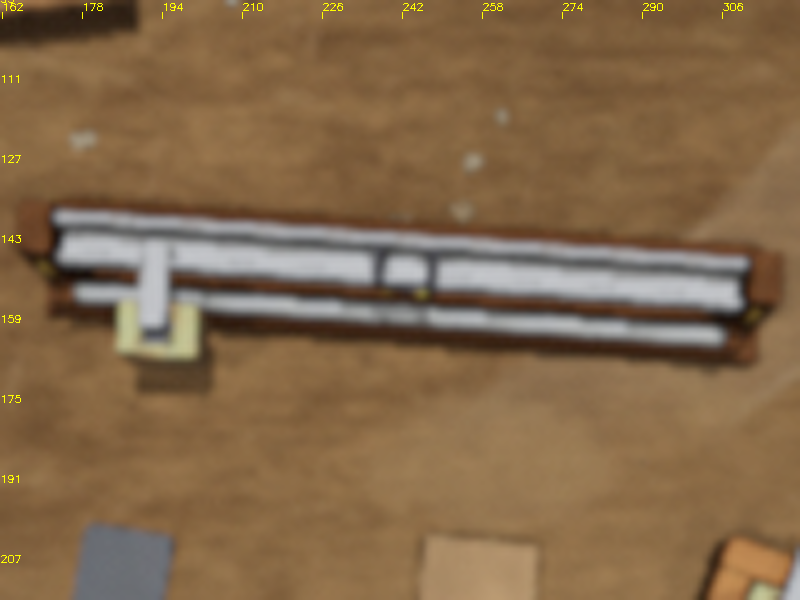

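The crops show the chosen maple sample with its steel strap, block top at side (249–263, 240–254) and top (309–327, 211–227). The hook nose points up and right at top (325,203). The bay cheeks are at top (238–247, 149) and side (281,165). Next I fit the poses from the corners.

```bash
cat >> h.py <<'E'
def box(p,yaw,loc): # yaw deg, loc Nx3
    a=np.radians(yaw);c,s=np.cos(a),np.sin(a);L=np.atleast_2d(loc).astype(float)
    return np.c_[p[0]+c*L[:,0]-s*L[:,1],p[1]+s*L[:,0]+c*L[:,1],L[:,2]+(p[2] if len(p)>2 else 0)]
def fit(F,obs,x0):
    # obs list (cam,loc,uv)
    def r(v): return np.concatenate([proj(F[c],box(v[:2],v[2],l))[0]-uv for c,l,uv in obs])
    s=least_squares(r,x0); return s.x.round(1),r(s.x).reshape(-1,2).round(1)
E
python3 - <<'E'
from h import *
F=frames()
S=[("top",(15,22,78),(312.7,210.9)),("top",(15,-22,78),(327.3,215.9)),("top",(-15,-22,78),(323.9,226.5)),("top",(-15,22,78),(308.9,220.7)),
("side",(-15,22,78),(249.5,240.5)),("side",(15,22,78),(262,240.3)),("side",(15,-22,78),(263,252.7)),("side",(-15,-22,78),(250.5,254))]
for k in (S,S[:4],S[4:]): print("sample",*fit(F,k,[450,-120,-17]))
a,b=37.5,44.5
T=[("top",(a,b,74),(308.7,201.7)),("top",(a,-b,74),(335.9,211.3)),("top",(-a,-b,74),(327.9,235.3)),("top",(-a,b,74),(299.1,225.3)),("side",(-a,b,74),(240,236.5)),("side",(-a,-b,74),(242,261.8)),("side",(a,-b,74),(273.3,260))]
for k in (T,T[:4]): print("stand",*fit(F,k,[450,-120,-17]))
print("baylip tri",tri(F,(281,166),(242.4,149.5)), atz(F["top"],(242.5,149.5),150),atz(F["side"],(281,166),150))
print("hook",tri(F,(257,235),(321,215)))
print("rod ends",atz(F["top"],(176.5,152.9),78),atz(F["top"],(306.5,161.5),78))
print("back wall",atz(F["top"],(172.5,137.5),170),atz(F["top"],(311.1,147.1),170))
print("rail ends side back wall", [atz(F["side"],q,170) for q in ((262,134.5),(318,190.5))])
crop(F["top"],(185,214),30,"t3.png");crop(F["side"],(210,193),30,"s3.png")
for q in("pad","cork_block","offcut","sanding_block"):
    for c in F: print(q,c,[(np.round(d["at"],1),round(d["confidence"],2)) for d in models.mark_of(c,q)])
E
```

```text
sample [ 420.4 -201.2  -21.2] [[ 0.5 -0.1]
 [ 0.   0.4]
 [-0.2 -0.6]
 [ 0.7 -0.2]
 [-0.1  0.5]
 [-0.7  0.1]
 [-0.1 -0.4]
 [ 0.  -1. ]]
sample [ 420.  -200.4  -20.1] [[ 0.1  0.2]
 [-0.3  0.3]
 [-0.3 -0.5]
 [ 0.5  0.1]]
sample [ 420.5 -202.1  -22.1] [[ 0.3  0.6]
 [-0.3  0.4]
 [-0.  -0. ]
 [ 0.1 -0.9]]
stand [ 420.4 -200.7  -20.3] [[-0.6 -0.6]
 [ 0.8  0.3]
 [ 0.3  0.5]
 [ 0.4 -0.1]
 [-0.2  0.4]
 [-0.1 -0.6]
 [ 0.  -0.7]]
stand [ 420.4 -200.1  -20. ] [[-0.9 -0.6]
 [ 0.5  0.2]
 [ 0.1  0.4]
 [ 0.2 -0. ]]
baylip tri (array([609.8,  19.7, 148.5]), array([0.3, 0.2])) [610.   19.2 150. ] [607.7  17.5 150. ]
hook (array([ 426.8, -201.9,  113.7]), array([1.6, 0.9]))
rod ends [611.9 212.9  78. ] [ 587.3 -167.9   78. ]
back wall [639.1 209.6 170. ] [ 613.8 -169.   170. ]
rail ends side back wall [array([636.8, 205.1, 170. ]), array([ 613.7, -168.3,  170. ])]
pad side [(array([239. , 230.3]), 0.65), (array([208.8, 192.4]), 0.48)]
pad top [(array([185.8, 214.3]), 0.77), (array([323.8, 200.6]), 0.42)]
cork_block side [(array([238. , 229.2]), 0.67)]
cork_block top [(array([256.7, 209.8]), 0.59)]
offcut side [(array([329.8, 301.6]), 0.55)]
offcut top [(array([368.6, 186.6]), 0.68)]
sanding_block side [(array([216.8, 168.6]), 0.89)]
sanding_block top [(array([134.3, 192.4]), 0.77)]
```

View pics/t3.png

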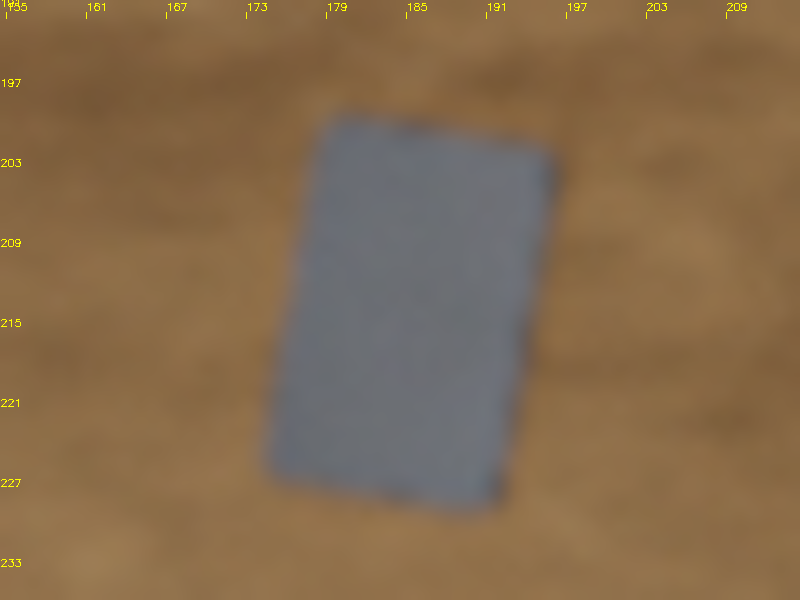

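View pics/s3.png

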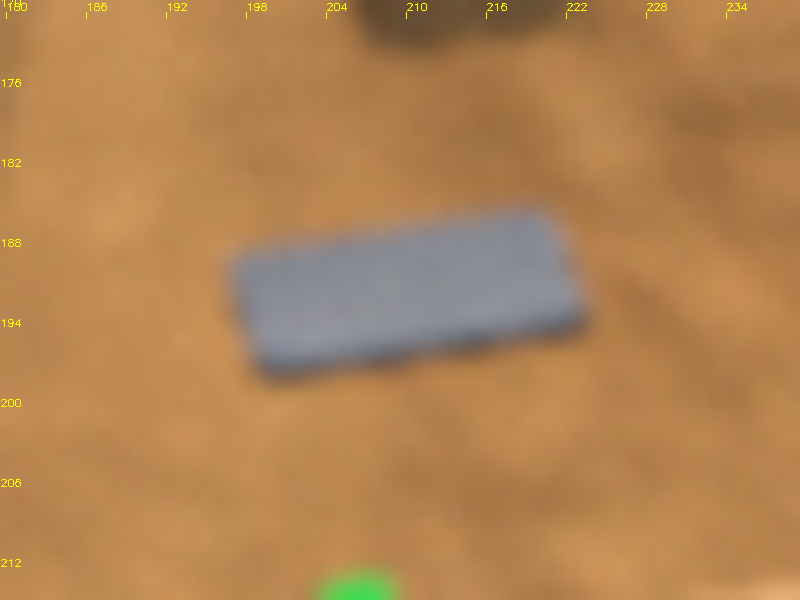

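```bash
python3 - <<'E'
from h import *
F=frames()
P=[("top",(42.5,27.5,6),(178.9,198.9)),("top",(42.5,-27.5,6),(196.5,201.4)),("top",(-42.5,-27.5,6),(192,228.8)),("top",(-42.5,27.5,6),(174.4,226.1)),
("side",(-42.5,27.5,6),(196.9,188.6)),("side",(42.5,27.5,6),(220.8,185)),("side",(42.5,-27.5,6),(223.6,193.4)),("side",(-42.5,-27.5,6),(199.4,196.9))]
for k in(P,P[:4],P[4:]): print(*fit(F,k,[450,200,0]))
E
python3 -m creep '1 -3.9 0 0 0 0.035 0;1 -3.9 0 0 0 0.035 0;1 -3.9 0 0 0 0 0;1 -3.9 0 0 0 0 0;1 -3.9 0 0 0 0 0;1 -3.9 0 0 0 0 0;1 -3.9 0 0 0 0 0;1 -3.9 0 0 0 0 0;1 -3.9 0 0 0 0 0;1 -3.9 0 0 0 0 0;1 -3.9 0 0 0 0 0;1 -3.9 0 0 0 0 0'
```

```text
[436.3 194.1  -8.9] [[ 0.2 -0.3]
 [ 0.4 -0. ]
 [ 0.2  0.1]
 [-0.1  0.1]
 [-0.5 -0.3]
 [-0.1 -0.4]
 [ 0.5 -0.5]
 [-0.4 -0. ]]
[436.2 194.6  -8.6] [[-0.1 -0.2]
 [ 0.1 -0.1]
 [ 0.2  0.1]
 [-0.2  0.2]]
[436.1 192.2  -9.8] [[-0.3 -0.1]
 [ 0.2 -0.1]
 [ 0.5 -0.1]
 [-0.4  0.2]]
time_s: 2.8
ee_pos: [356.8, 45.8, 214.1]
ee_rot: [179.7, -0.5, 70.7]
force: [1.5, 0.3, 0.3]
gripper_width: 45.8
```

```bash
python3 -m creep '1.1 -4 -0.5 0 0 -0.01 0;1.1 -4 -0.5 0 0 -0.01 0;1.1 -4 -0.5 0 0 0 0;1.1 -4 -0.5 0 0 0 0;1.1 -3.5 -0.5 0 0 0 0;1 -3 -1 0 0 0 0;0.5 -2 -1 0 0 0 0;0 0 0 0 0 0 0;0 0 0 0 0 0 0'
python3 - <<'E'
from h import *
F=frames()
crop(F["side"],(258,225),50,"s4.png"); crop(F["top"],(318,210),45,"t4.png")
E
```

```text
time_s: 3.55
ee_pos: [427.7, -212.9, 171.0]
ee_rot: [179.0, -0.5, 68.8]
force: [-1.7, 0.6, 0.3]
gripper_width: 45.7
```

View pics/s4.png

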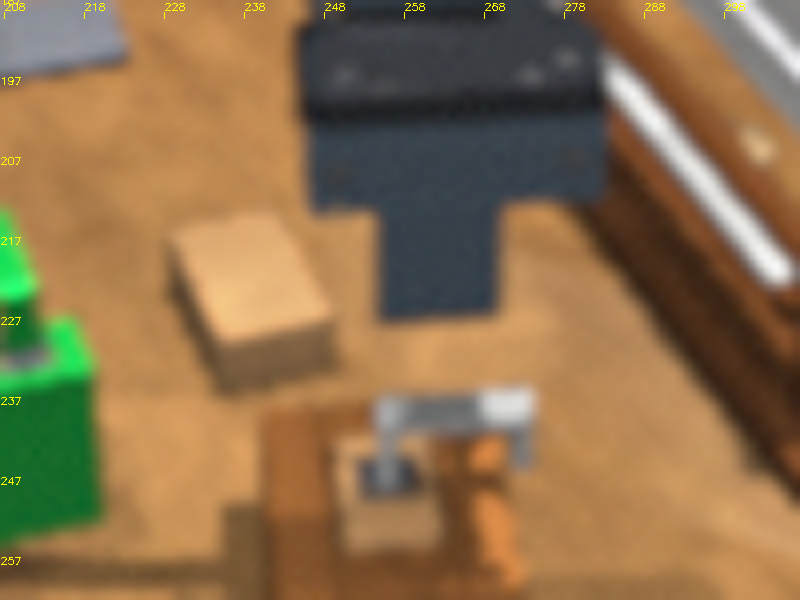

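```bash
python3 -m creep '-0.2 0.9 -1 -0.002 0.019 0.012 0;0 0 -1.5 0 0 0 0;0 0 -1.5 0 0 0 0;0 0 -1 0 0 0 0;0 0 0 0 0 0 0;0 0 0 0 0 0 0'
```

```text
time_s: 4.15
ee_pos: [424.4, -192.3, 121.0]
ee_rot: [179.9, -0.0, 70.3]
force: [0.3, 0.3, -0.4]
gripper_width: 45.7
```

```bash
python3 -m creep '0.15 -1.0 0 0 0 -0.008 0;0 0 0 0 0 0 0;0 0 0 0 0 0 0;0 0 0 0 0 0 0'
python3 - <<'E'
from h import *
F=frames()
crop(F["side"],(258,225),50,"s5.png"); print(monitor.state()["ee_pos"])
E
```

```text
time_s: 4.48
ee_pos: [427.2, -201.5, 123.2]
ee_rot: [179.8, -0.0, 70.0]
force: [-0.1, -0.2, 0.5]
gripper_width: 46.1
[ 427.01330446 -201.44563202  123.02731729]
```

View pics/s5.png

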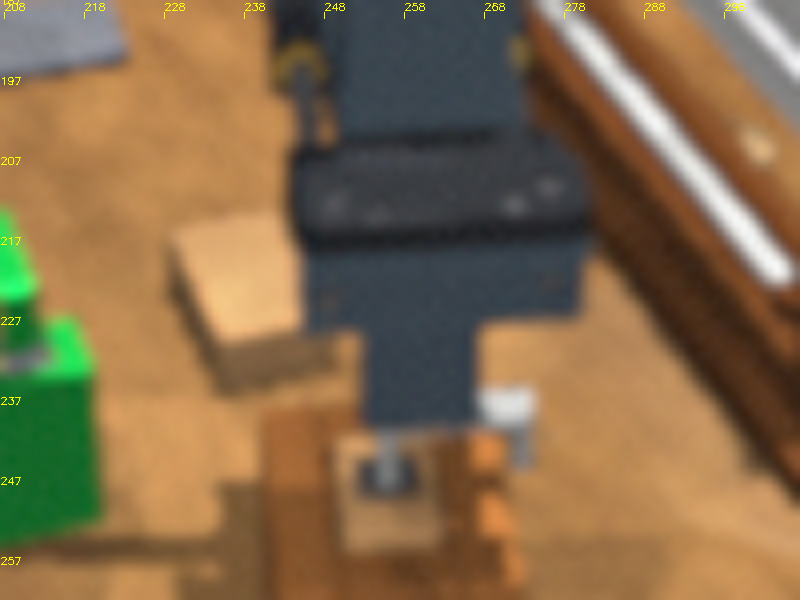

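The side picture shows the fingers straddling the strap at about (258,235), with the jaws above the stand. I descend and pinch.

```bash
python3 -m creep '-0.05 -0.1 -1.5 0 0 0 0;0 0 -1.3 0 0 0 0;0 0 -0.9 0 0 0 0;0 0 0 0 0 0 0;0 0 0 0 0 0 0;0 0 0 0 0 0 0' 25
python3 - <<'E'
from h import *
F=frames()
crop(F["side"],(258,235),40,"s6.png"); crop(F["top"],(318,212),32,"t6.png"); print(monitor.state()["ee_pos"])
E
```

```text
time_s: 5.08
ee_pos: [427.5, -203.5, 86.4]
ee_rot: [179.6, -0.0, 69.9]
force: [0.7, 0.0, -0.2]
gripper_width: 46.0
[ 427.77441556 -203.60654427   86.71059379]
```

View pics/s6.png

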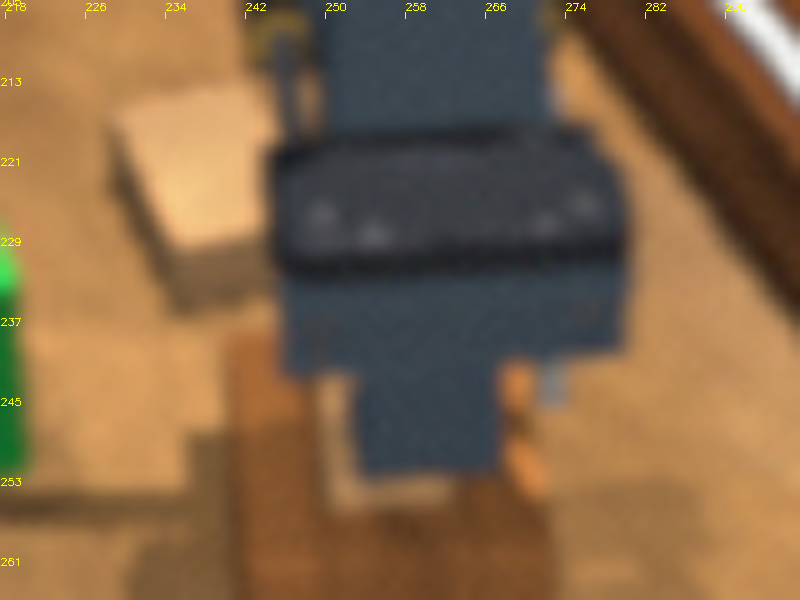

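```bash
python3 -m creep '0 0 -0.1 0 0 0 0.6;0 0 0 0 0 0 1;0 0 0 0 0 0 1;0 0 0 0 0 0 1;0 0 0 0 0 0 1;0 0 0 0 0 0 1;0 0 0 0 0 0 1' 25
```

```text
time_s: 5.77
ee_pos: [428.6, -203.9, 87.1]
ee_rot: [179.3, 0.0, 69.9]
force: [0.0, 0.4, -2.4]
gripper_width: 13.5
```

```bash
python3 -m creep '0 0 0.5 0 0 0 1;0 0 0.8 0 0 0 1;0 0 1 0 0 0 1;0 0 0 0 0 0 1;0 0 0 0 0 0 1' 25
python3 - <<'E'
from h import *
F=frames()
crop(F["side"],(258,235),40,"s7.png"); crop(F["top"],(318,212),32,"t7.png"); print(monitor.state()["ee_pos"])
E
```

```text
time_s: 6.18
ee_pos: [428.2, -203.7, 111.7]
ee_rot: [179.4, 0.0, 69.9]
force: [-0.2, -0.1, -1.6]
gripper_width: 14.2
[ 428.11079763 -203.68811814  111.40072439]
```

View pics/s7.png

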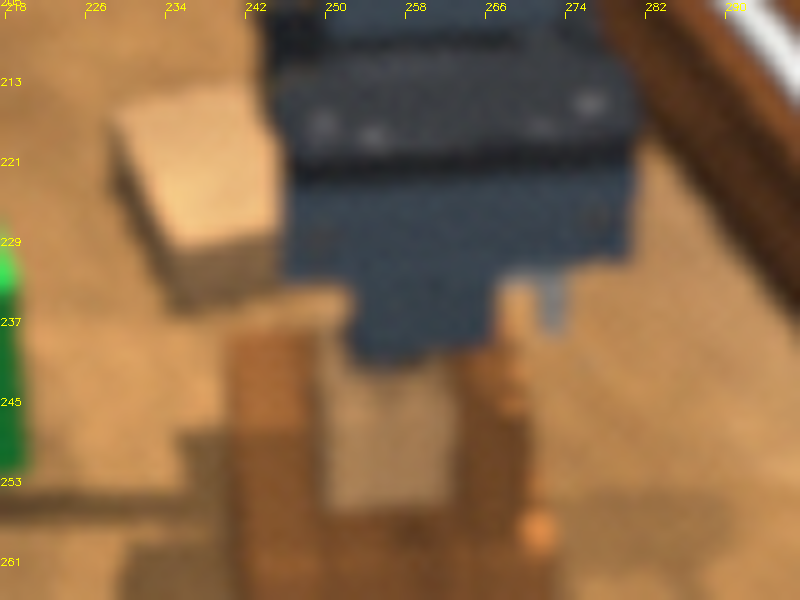

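The side picture shows the block sliding up out of the socket, with its bottom still inside and its faces upright. I keep lifting.

```bash
python3 -m creep '0 0 1.2 0 0 0 1;0 0 1.2 0 0 0 1;0 0 1.2 0 0 0 1;0 0 1.2 0 0 0 1;0 0 1.2 0 0 0 1;0 0 1.2 0 0 0 1;0 0 0.8 0 0 0 1;0 0 0 0 0 0 1;0 0 0 0 0 0 1'
python3 - <<'E'
from h import *
F=frames()
crop(F["side"],(258,215),50,"s8.png"); print(monitor.state()["ee_pos"])
E
```

```text
time_s: 7.03
ee_pos: [426.6, -202.8, 190.8]
ee_rot: [179.7, -0.0, 69.9]
force: [-0.5, -0.8, -3.0]
gripper_width: 13.7
[ 426.40200154 -202.72402677  190.45190903]
```

View pics/s8.png

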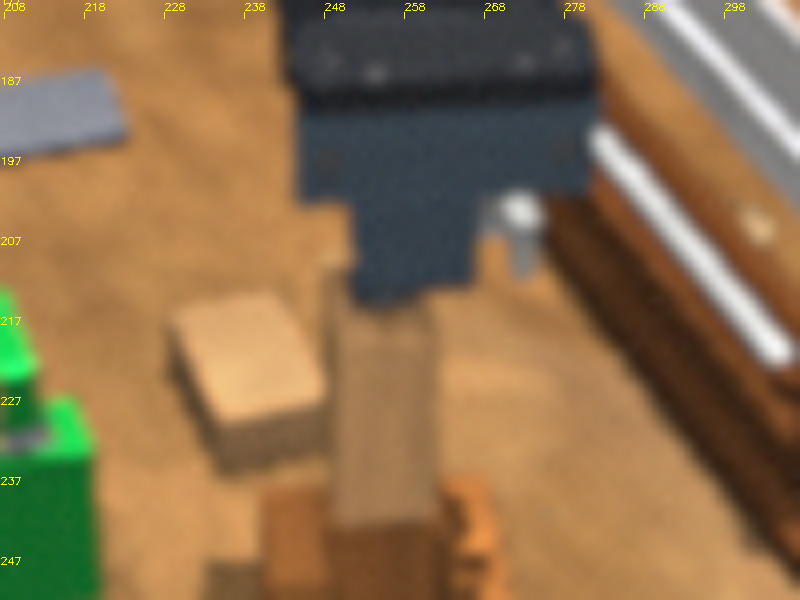

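The sample hangs upright and clear of the socket: the block's bottom edge is at side row ~242, in front of the stand. I carry it to the pad.

```bash
python3 -m creep '0 1.5 0 0 0 0.02 1;0.1 2.5 0 0 0 0.02 1;0.1 3.2 0 0 0 0.022 1;0.2 3.5 0 0 0 0.022 1;0.2 3.5 0 0 0 0.022 1;0.2 3.5 0 0 0 0.022 1;0.2 3.5 0 0 0 0.022 1;0.2 3.5 0 0 0 0.022 1;0.2 3.5 0 0 0 0.022 1;0.2 3.5 0 0 0 0.022 1;0.1 2.5 0 0 0 0.022 1;0 1.5 0 0 0 0.022 1'
```

```text
time_s: 8.13
ee_pos: [437.0, 166.6, 180.7]
ee_rot: [-179.4, 0.2, 85.0]
force: [1.6, -0.3, -1.6]
gripper_width: 13.5
```

```bash
python3 -m creep '0 0.7 0 0 0 0 1;0 0 0 0 0 0 1;0 0 0 0 0 0 1;0 0 0 0 0 0 1'
```

```text
time_s: 8.47
ee_pos: [435.4, 175.6, 178.0]
ee_rot: [-179.1, 0.4, 85.3]
force: [0.6, -0.4, -1.3]
gripper_width: 13.9
```

```bash
python3 -m creep '0.35 0.9 0 0.006 -0.016 0 1;0.4 0.8 -1 0 0 0 1;0 0 -1.2 0 0 0 1;0 0 -1.2 0 0 0 1;0 0 -1 0 0 0 1;0 0 0 0 0 0 1;0 0 0 0 0 0 1;0 0 0 0 0 0 1'
python3 - <<'E'
from h import *
F=frames(); print(monitor.state()["ee_pos"],monitor.state()["ee_rot"])
crop(F["side"],(212,175),50,"s9.png"); crop(F["top"],(185,205),40,"t9.png")
E
```

```text
time_s: 9.13
ee_pos: [445.7, 191.0, 130.2]
ee_rot: [179.8, -0.1, 84.7]
force: [0.1, 0.1, -1.8]
gripper_width: 13.8
[446.05926713 191.15305582 130.6662359 ] [ 1.79708837e+02 -1.79351251e-01  8.46979294e+01]
```

View pics/s9.png

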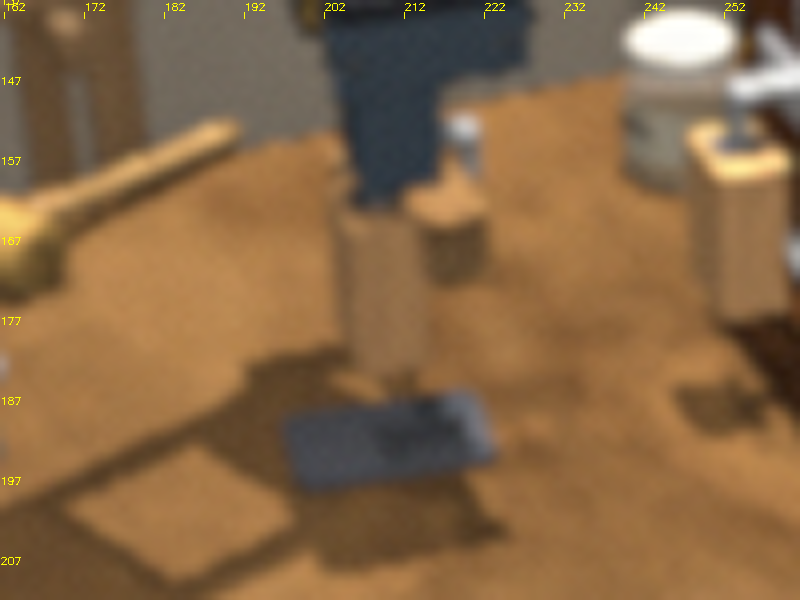

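View pics/t9.png

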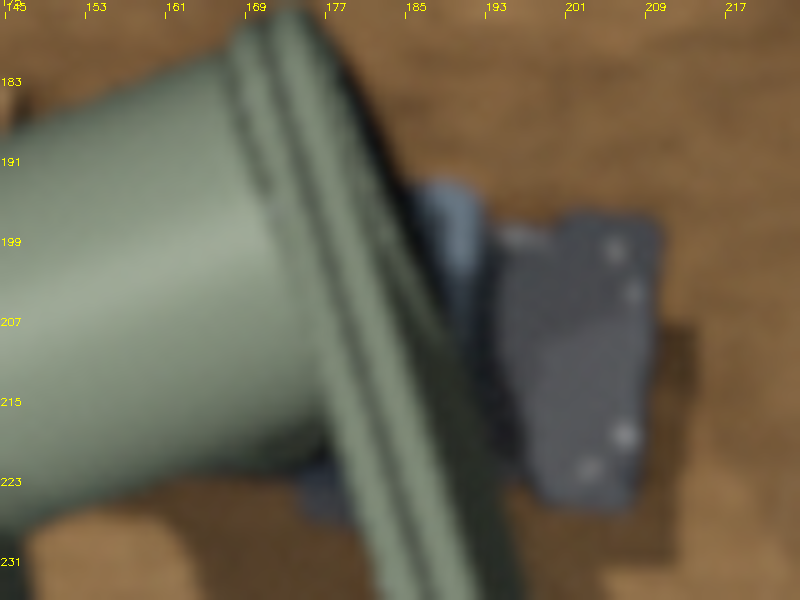

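```bash
cat >> h.py <<'E'
def wire(p,yaw):
    b=lambda x0,x1,y0,y1,z0,z1:[[[x0,y0,z0],[x1,y0,z0],[x1,y1,z0],[x0,y1,z0],[x0,y0,z0],[x0,y0,z1],[x1,y0,z1],[x1,y1,z1],[x0,y1,z1],[x0,y0,z1]]]
    L=b(-15,15,-22,22,0,70)+b(-3,44,-7,7,92,98)+b(38,44,-7,7,76,92)
    return [box(p,yaw,l) for l in L]
def padw(): 
    return [box((436.3,194),-9,[[42.5,27.5,6],[42.5,-27.5,6],[-42.5,-27.5,6],[-42.5,27.5,6],[42.5,27.5,6]])]
E
python3 - <<'E'
from h import *
F=frames()
crop(F["side"],(212,175),40,"s10.png",draw=wire((439,191.7,51),-5.3)+padw())
E
```

```text
(no output)
```

View pics/s10.png

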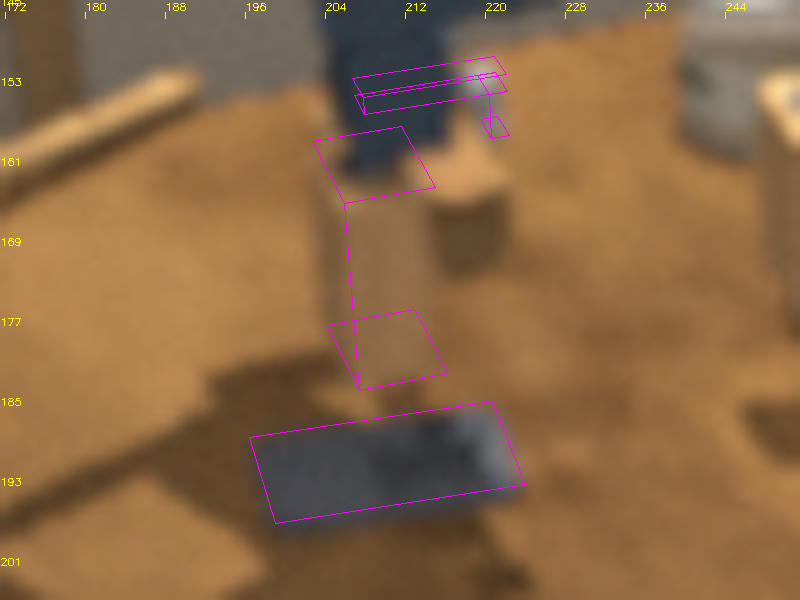

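The overlay matches to about 1 px: the sample is upright over the pad's middle, its underside near z = 51. I lower it.

```bash
python3 -m creep '-0.1 0.2 -1 0 0 0 1;0 0 -1 0 0 0 1;0 0 -1 0 0 0 1;0 0 -0.8 0 0 0 1;0 0 0 0 0 0 1;0 0 0 0 0 0 1'
```

```text
time_s: 9.83
ee_pos: [447.5, 194.3, 94.8]
ee_rot: [179.3, -0.4, 84.7]
force: [0.1, 0.9, -1.6]
gripper_width: 13.7
```

```bash
python3 -m creep '-0.3 0 -0.3 -0.006 0.012 0 1;0 0 -0.3 0 0 0 1;0 0 0 0 0 0 1;0 0 0 0 0 0 1;0 0 0 0 0 0 1'
```

```text
time_s: 10.25
ee_pos: [445.4, 194.8, 89.9]
ee_rot: [179.8, -0.1, 84.7]
force: [-0.2, 0.8, -1.9]
gripper_width: 13.5
```

```bash
python3 -m creep '0 0 -0.2 0 0 0 1;0 0 -0.15 0 0 0 1;0 0 0 0 0 0 1;0 0 0 0 0 0 1'; python3 -m creep '0 0 -0.1 0 0 0 1;0 0 0 0 0 0 1;0 0 0 0 0 0 1'
```

```text
time_s: 10.58
ee_pos: [445.8, 194.9, 86.5]
ee_rot: [179.7, -0.1, 84.7]
force: [-0.0, 0.2, -1.1]
gripper_width: 13.8
time_s: 10.83
ee_pos: [445.7, 194.9, 85.4]
ee_rot: [179.7, -0.1, 84.7]
force: [-0.0, 0.1, -1.6]
gripper_width: 13.7
```

```bash
python3 -m creep '0 0 -0.1 0 0 0 1;0 0 -0.1 0 0 0 1;0 0 0 0 0 0 1;0 0 0 0 0 0 1'
python3 - <<'E'
from h import *
F=frames()
crop(F["side"],(212,175),40,"s11.png",draw=wire((438,194.5,6),-5.3)+padw())
E
```

```text
time_s: 11.17
ee_pos: [446.7, 195.8, 85.3]
ee_rot: [179.6, -0.2, 84.7]
force: [0.1, 0.1, -0.7]
gripper_width: 14.2
```

View pics/s11.png

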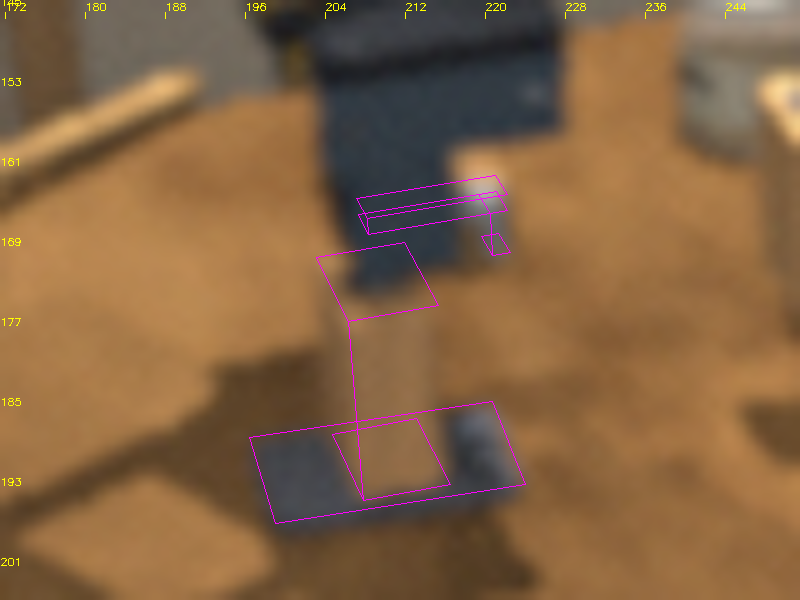

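Commanding 2 mm down moved z by only 0.1 mm, and the carried load fell from 1.6 N to 0.7 N. The picture shows the block's foot on the pad at side (205–215, 188–195). I press a touch more, then open.

```bash
python3 -m creep '0 0 -0.1 0 0 0 1;0 0 -0.1 0 0 0 1;0 0 0 0 0 0 1'; python3 -m creep '0 0 0 0 0 0 0.5;0 0 0 0 0 0 0.3;0 0 0 0 0 0 0.1;0 0 0 0 0 0 0;0 0 0 0 0 0 0;0 0 0 0 0 0 0'
python3 - <<'E'
from h import *
F=frames()
crop(F["side"],(212,175),40,"s12.png")
E
```

```text
time_s: 11.52
ee_pos: [447.1, 196.3, 85.0]
ee_rot: [179.6, -0.3, 84.6]
force: [-0.3, 0.1, -0.8]
gripper_width: 13.6
time_s: 12.02
ee_pos: [447.6, 196.4, 84.8]
ee_rot: [179.5, -0.3, 84.6]
force: [0.8, -0.3, -0.3]
gripper_width: 45.3
```

View pics/s12.png

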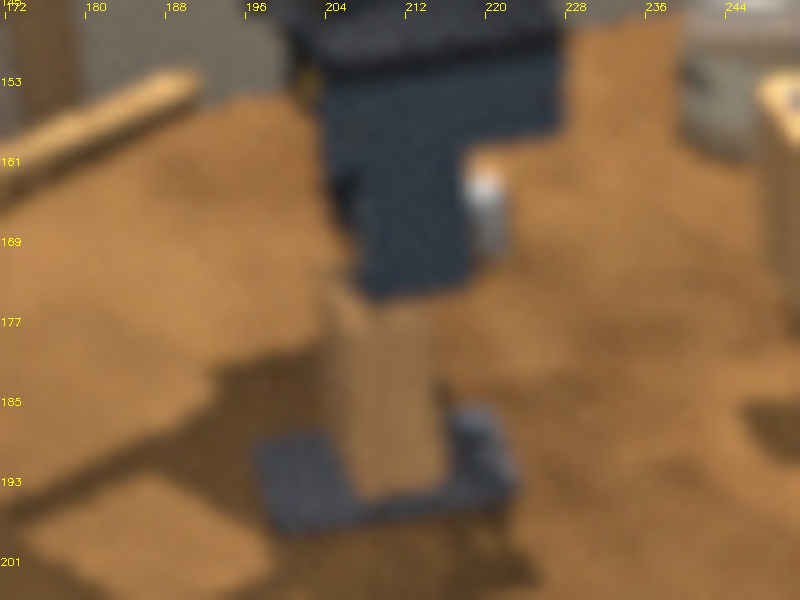

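It stands released on the pad, foot at side (205–215, 193). I retreat upwards and look.

```bash
python3 -m creep '0 0 1 0 0 0 0;0 0 1.5 0 0 0 0;0 0 2 0 0 0 0;0 0 2 0 0 0 -1;0 0 2 0 0 0 -1;0 0 2 0 0 0 -1;0 0 0 0 0 0 -1;0 0 0 0 0 0 -1'
python3 - <<'E'
from h import *
F=frames(); print(monitor.state()["ee_pos"])
crop(F["side"],(212,175),40,"s13.png"); crop(F["top"],(185,205),40,"t13.png")
E
```

```text
time_s: 12.78
ee_pos: [445.4, 195.4, 192.6]
ee_rot: [179.8, -0.2, 84.6]
force: [-0.3, 0.6, -1.0]
gripper_width: 75.8
[445.17443828 195.33694483 191.84243448]
```

View pics/s13.png

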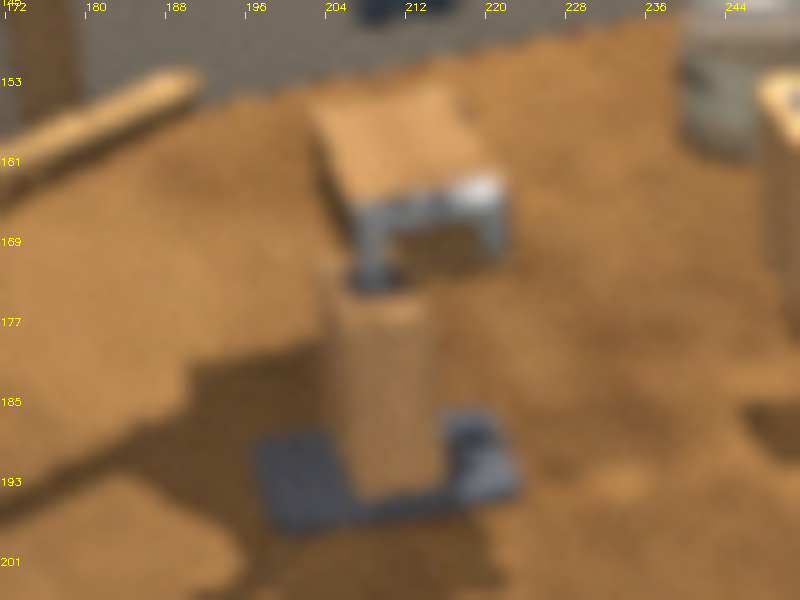

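View pics/t13.png

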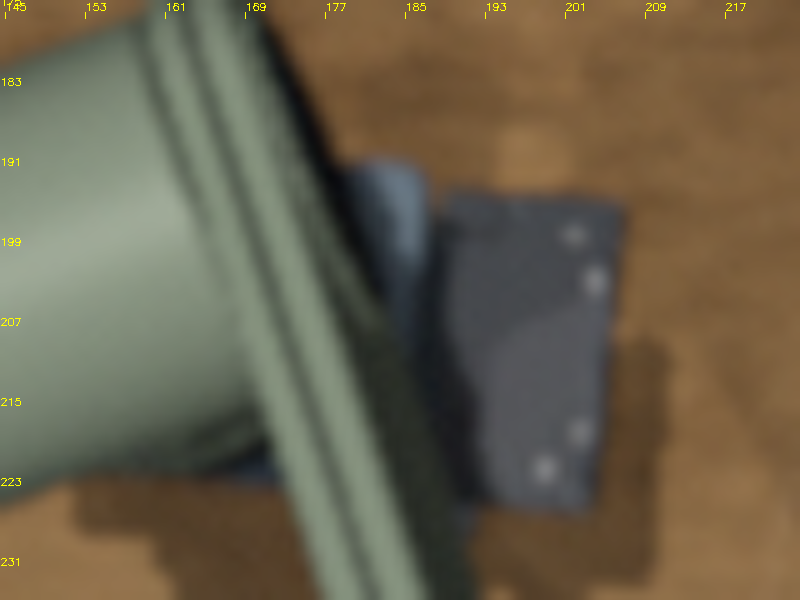

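The sample stands upright on the pad, with block foot at side (207–216, 194) and nose bottom at (221,170), both matching my prediction. The finger has a wide shoulder above its narrow tip, so I measure that before choosing the block grasp.

Run:
```python
from h import *
F=frames();f=F["side"]
def onface(uv,tcp,yaw,off):
    # tool yaw; sample x dir = yaw-90 ; face at sample-y = off
    a=np.radians(yaw-90); ex=np.array([np.cos(a),np.sin(a),0]); ey=np.array([-np.sin(a),np.cos(a),0])
    d=f["view"][:3,:3].T@np.linalg.solve(f["mtx"],[*uv,1]); o=-f["view"][:3,:3].T@f["view"][:3,3]
    t=(off-(o-tcp)@ey)/(d@ey); p=o+t*d-tcp
    return np.round([p@ex,p[2]],1)
for uv in [(251.9,214),(266.9,212.1),(245,201.5),(251.5,202),(267,200.6),(281.2,200.2),(245,189.6),(282,187.1)]:
    print(uv,onface(uv,np.array([426.4,-202.7,190.5]),70,-20.5))
```

```text
(251.9, 214) [-17.8   3.1]
(266.9, 212.1) [16.1  6.1]
(245, 201.5) [-32.9  38.3]
(251.5, 202) [-18.6  36. ]
(267, 200.6) [15.7 37.5]
(281.2, 200.2) [47.4 36.6]
(245, 189.6) [-32.5  69.3]
(282, 187.1) [47.7 70.9]
```

Run:
```python
from h import *
F=frames();f=F["side"]
def onface(uv,tcp,yaw,off):
    a=np.radians(yaw-90); ex=np.array([np.cos(a),np.sin(a),0]); ey=np.array([-np.sin(a),np.cos(a),0])
    d=f["view"][:3,:3].T@np.linalg.solve(f["mtx"],[*uv,1]); o=-f["view"][:3,:3].T@f["view"][:3,3]
    t=(off-(o-tcp)@ey)/(d@ey); p=o+t*d-tcp
    return np.round([p@ex,p[2]],1)
for off in (-89,-60):
  for uv in [(245,201.5),(281.2,200.2),(245,189.6),(282,187.1)]:
    print(off,uv,onface(uv,np.array([426.4,-202.7,190.5]),70,off))
```

```text
-89 (245, 201.5) [-37.2  85.8]
-89 (281.2, 200.2) [34.8 84.4]
-89 (245, 189.6) [-36.8 113.7]
-89 (282, 187.1) [ 35.1 115.1]
-60 (245, 201.5) [-35.4  65.7]
-60 (281.2, 200.2) [40.1 64.1]
-60 (245, 189.6) [-35.   94.9]
-60 (282, 187.1) [40.4 96.4]
```

The shoulder is the gripper body at ±89 mm, starting about 80 mm above the tip, as specified. Gripping at block height 60 mm keeps the body at about z = 178 when seated, above the 170 mm cheeks and back wall. I move over the block and descend.

```bash
python3 -m creep '-0.6 0 -1 0 0 0 -1;-0.5 0 -1.5 0 0 0 -1;0 0 -1.5 0 0 0 -1;0 0 -1.5 0 0 0 -1;0 0 0 0 0 0 -1;0 0 0 0 0 0 -1;0 0 0 0 0 0 -1'
```

```text
time_s: 13.67
ee_pos: [431.9, 194.6, 131.2]
ee_rot: [-179.8, 0.1, 84.6]
force: [0.1, 0.1, 0.8]
gripper_width: 90.9
```

```bash
python3 -m creep '0.2 0.1 -1.5 0 0 0 -1;0 0 -2 0 0 0 -1;0 0 -2 0 0 0 -1;0 0 -1.5 0 0 0 -1;0 0 -0.6 0 0 0 -1;0 0 0 0 0 0 -1;0 0 0 0 0 0 -1;0 0 0 0 0 0 -1'
python3 - <<'E'
from h import *
F=frames(); print(monitor.state()["ee_pos"])
crop(F["side"],(212,175),40,"s14.png")
E
```

```text
time_s: 14.33
ee_pos: [440.6, 198.2, 59.8]
ee_rot: [179.4, -0.4, 84.6]
force: [0.2, 0.2, -0.6]
gripper_width: 91.0
[440.83905594 198.29577     59.98287101]
```

View pics/s14.png

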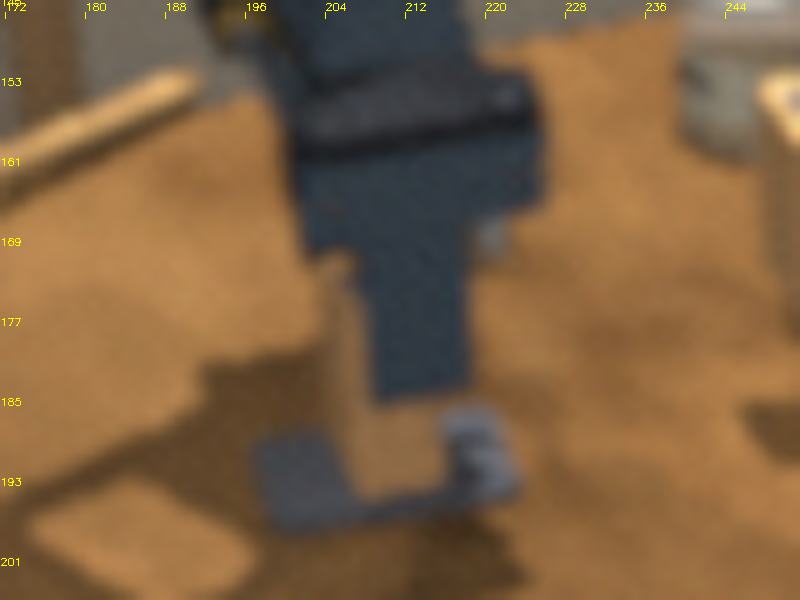

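The fingers straddle the block, near fingertip at side (208–218, 184). They drifted 6 mm in x, so I correct that and go down the last 13 mm.

```bash
python3 -m creep '-0.6 -0.3 -0.6 -0.006 0.010 0 -1;0 0 -0.6 0 0 0 -1;0 0 0 0 0 0 -1;0 0 0 0 0 0 -1;0 0 0 0 0 0 -1'
```

```text
time_s: 14.85
ee_pos: [435.0, 195.3, 48.5]
ee_rot: [179.8, -0.0, 84.6]
force: [0.1, 0.4, 0.8]
gripper_width: 91.1
```

```bash
python3 -m creep '0 0 0 0 0 0 -0.3;0 0 0 0 0 0 -0.1;0 0 0 0 0 0 0.1;0 0 0 0 0 0 0.3;0 0 0 0 0 0 0.6;0 0 0 0 0 0 0.6;0 0 0 0 0 0 1;0 0 0 0 0 0 1' 30
python3 - <<'E'
from h import *
F=frames(); print(monitor.state()["ee_pos"])
crop(F["side"],(212,175),40,"s15.png")
E
```

```text
time_s: 15.52
ee_pos: [435.5, 195.7, 48.8]
ee_rot: [179.8, -0.1, 84.6]
force: [0.3, 0.3, -0.1]
gripper_width: 43.8
[435.50765215 195.67719816  48.82925859]
```

View pics/s15.png

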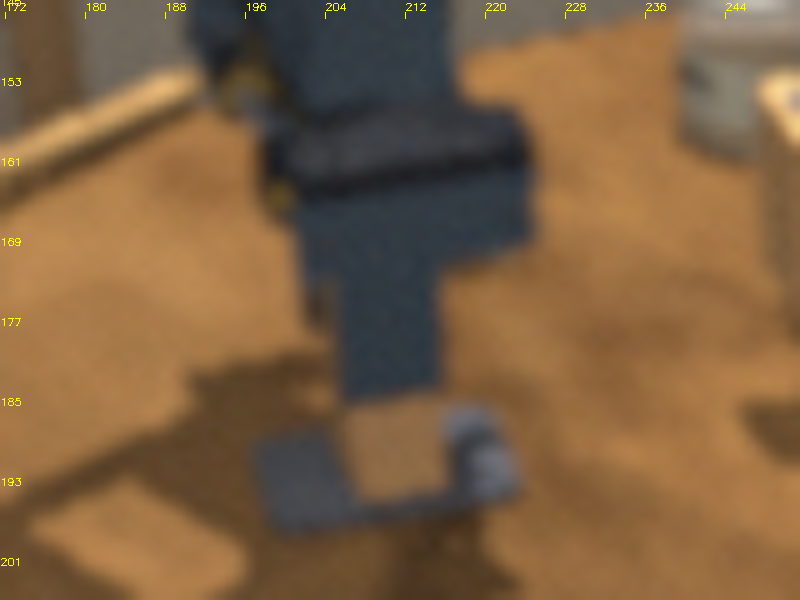

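Gripped at 43.8 mm on the wooden block. I lift straight up.

```bash
python3 -m creep '0 0 0.5 0 0 0 1;0 0 1 0 0 0 1;0 0 1.2 0 0 0 1;0 0 1.5 0 0 0 1;0 0 1.5 0 0 0 1;0 0 1.5 0 0 0 1;0 0 1.5 0 0 0 1;0 0 1.5 0 0 0 1;0 0 1 0 0 0 1;0 0 0.5 0 0 0 1;0 0 0 0 0 0 1;0 0 0 0 0 0 1'
python3 - <<'E'
from h import *
F=frames(); s=monitor.state(); print(s["ee_pos"],s["ee_rot"])
p=s["ee_pos"]; crop(F["side"],(212,165),45,"s16.png",draw=wire((p[0]+2,p[1]-.5,p[2]-42.5),s["ee_rot"][2]-90))
E
```

```text
time_s: 16.62
ee_pos: [430.3, 192.8, 170.7]
ee_rot: [-179.7, 0.3, 84.6]
force: [-0.6, 0.1, -1.7]
gripper_width: 43.9
[430.10322832 192.70157336 170.22870095] [-179.67308642    0.31912305   84.62078768]
```

View pics/s16.png

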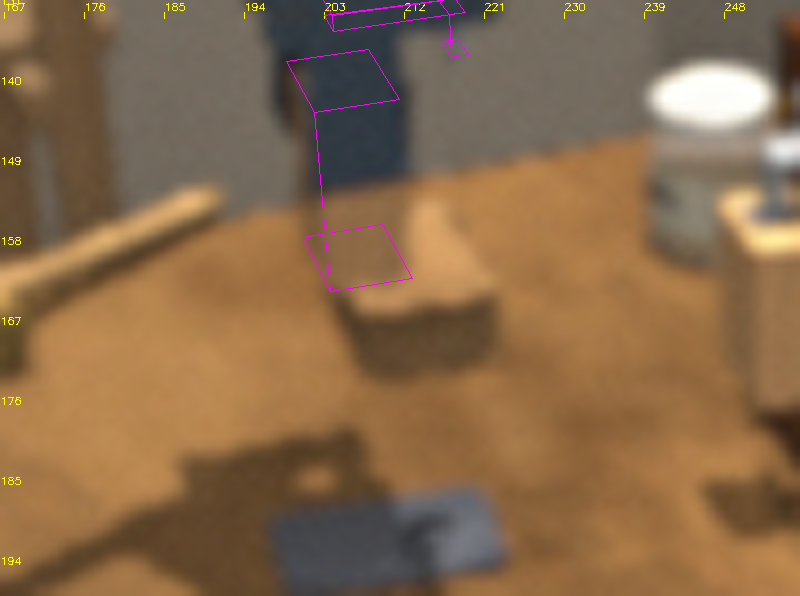

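The overlay fits the held sample, and it is upright. I carry it towards the bay, staying high and about 35 mm short.

```bash
python3 -m creep '0.6 -1 0 0 0 0.01 1;1.1 -1.7 0 0 0 0.01 1;1.5 -2.3 0 0 0 0.009 1;1.5 -2.3 0 0 0 0 1;1.5 -2.3 0 0 0 0 1;1.5 -2.3 0 0 0 0 1;1.3 -2.0 0 0 0 0 1;1 -1.5 0 0 0 0 1;0.5 -1 0 0 0 0 1;0 0 0 0 0 0 1;0 0 0 0 0 0 1;0 0 0 0 0 0 1'
python3 - <<'E'
from h import *
F=frames(); s=monitor.state(); p=s["ee_pos"];print(p,s["ee_rot"])
w=wire((p[0]+2,p[1]-.5,p[2]-42.5),s["ee_rot"][2]-90)
crop(F["side"],(275,155),55,"s17.png",draw=w);crop(F["top"],(242,150),50,"t17.png",draw=w)
E
```

```text
time_s: 17.72
ee_pos: [532.2, 21.2, 159.3]
ee_rot: [-178.4, 0.5, 86.5]
force: [0.5, 0.2, -0.8]
gripper_width: 44.3
[532.18711874  21.55970921 159.60012185] [-178.4337552     0.47729328   86.5884818 ]
```

View pics/s17.png

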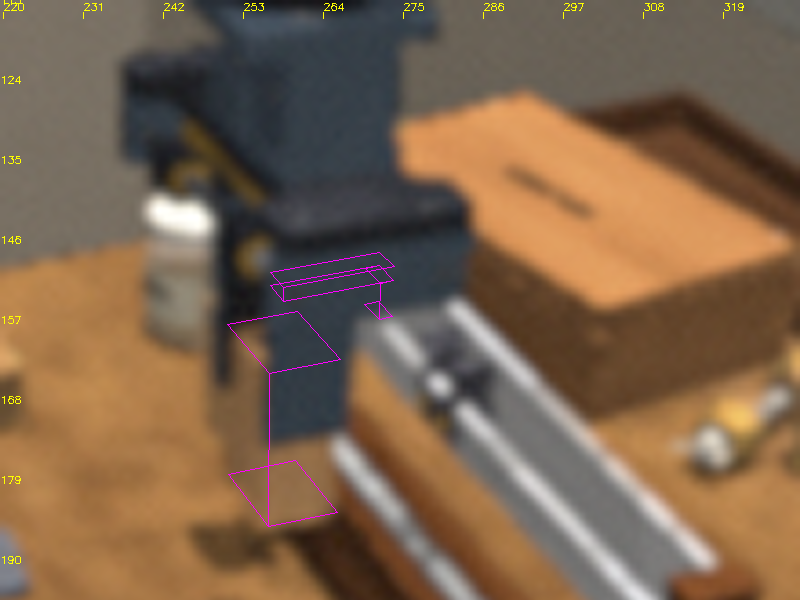

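View pics/t17.png

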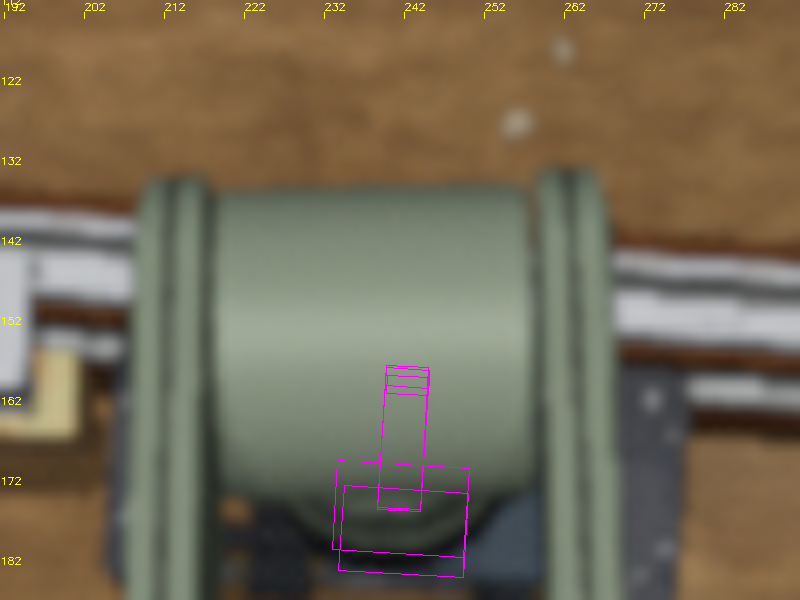

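```bash
cat >> h.py <<'E'
def railw(o,yaw): # o = bay_lip xy
    L=[]
    for x in(-2,2): L.append([[x,-218,150],[x,130,150]])
    for x in(16,20): L.append([[x,-218,170],[x,200,170]])
    for s in(-1,1):
        for y in (11*s,15*s): L.append([[-7,y,150],[-7,y,162],[12,y,162],[12,y,150],[-7,y,150]])
    L.append([[-13,-210,73],[-13,100,73]])
    return [box(o,yaw,l) for l in L]
E
python3 - <<'E'
from h import *
F=frames()
for i,o in enumerate([(608.8,18.7)]): crop(F["side"],(287,168),24,f"s18{i}.png",draw=railw(o,-3.75))
crop(F["side"],(287,168),24,"s19.png")
crop(F["side"],(305,180),60,"s20.png",draw=railw((608.8,18.7),-3.75))
E
```

```text
(no output)
```

View pics/s180.png

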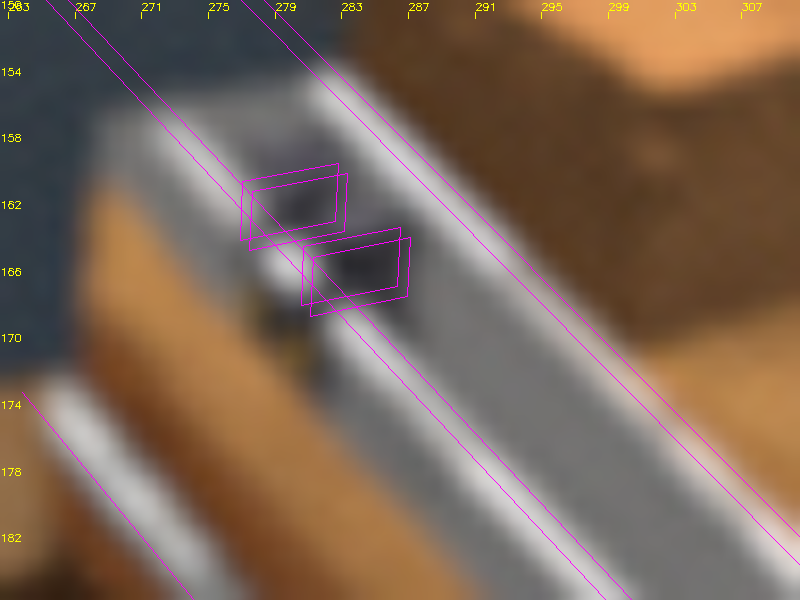

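View pics/s19.png

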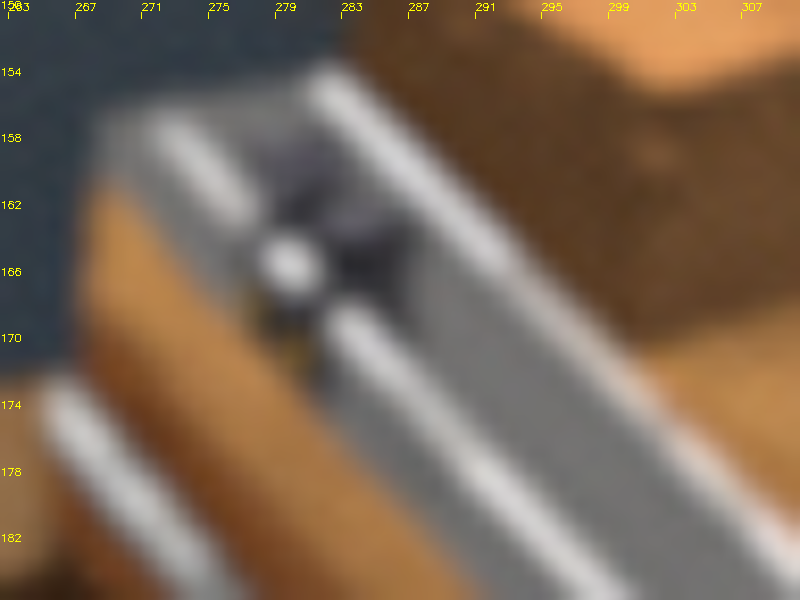

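View pics/s20.png

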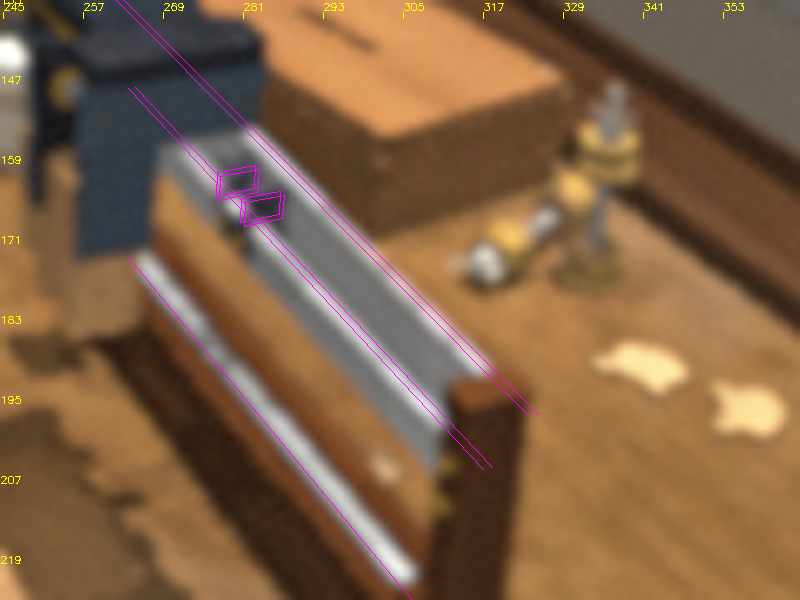

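Run:
```python
from h import *
F=frames();f=F["side"]
print(atz(f,(280.1,165.2),150),atz(f,(280.5,165.6),150),proj(f,[608.8,18.7,150]))
s=monitor.state(); p=s["ee_pos"];print(p,s["ee_rot"])
crop(f,(258,175),24,"s21.png",draw=wire((p[0]+2,p[1]-.5,p[2]-42.5),s["ee_rot"][2]-90))
```

```text
[607.6  23.  150. ] [607.5  20.3 150. ] [[281.14046306 165.75198911]]
[532.75370753  21.28925324 160.04999052] [-178.51046511    0.49032572   86.59224317]
```

View pics/s21.png

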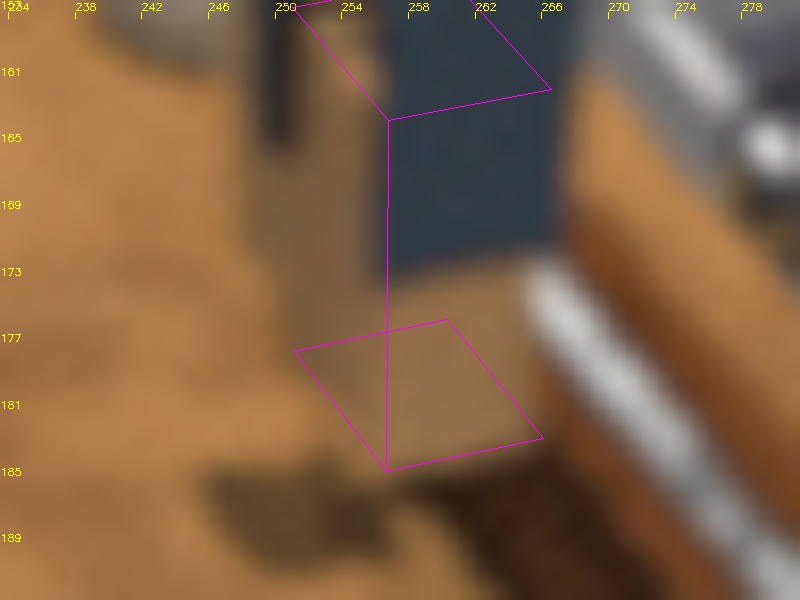

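```bash
python3 -m creep '0.5 0.1 0.2 0.007 -0.027 -0.005 1;1 0 0.2 0 0 0 1;1 0 0.1 0 0 0 1;1 0 0 0 0 0 1;0.6 0 0 0 0 0 1;0 0 0 0 0 0 1;0 0 0 0 0 0 1;0 0 0 0 0 0 1;0 0 0 0 0 0 1'
python3 - <<'E'
from h import *
F=frames();f=F["side"]
s=monitor.state(); p=s["ee_pos"];print(p,s["ee_rot"])
w=wire((p[0]+2,p[1]-.5,p[2]-42.5),s["ee_rot"][2]-90)
crop(f,(278,155),40,"s22.png",draw=w);crop(f,(278,155),40,"s23.png")
E
```

```text
time_s: 18.77
ee_pos: [575.4, 24.4, 165.2]
ee_rot: [-180.0, -0.0, 86.5]
force: [0.1, 0.1, -1.8]
gripper_width: 43.6
[575.35445444  24.37359713 165.3110289 ] [ 1.79988241e+02 -3.28694538e-02  8.64620531e+01]
```

View pics/s22.png

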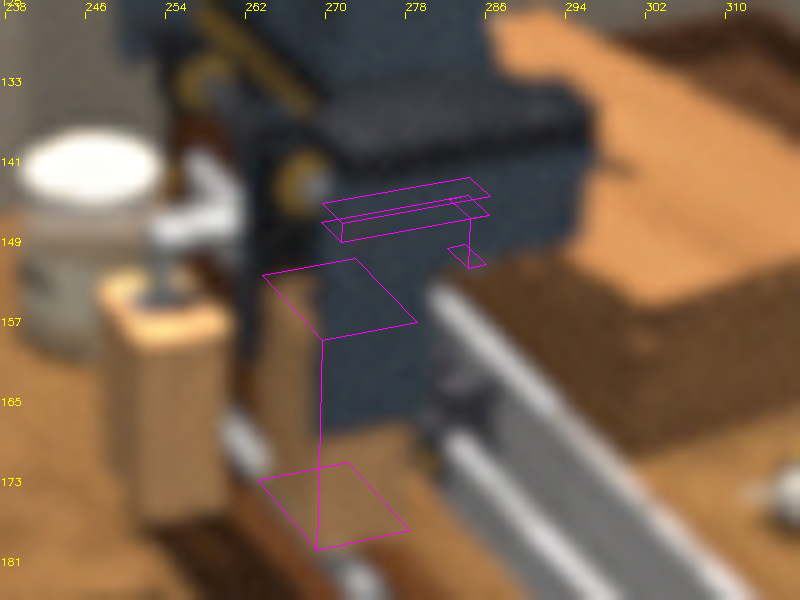

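View pics/s23.png

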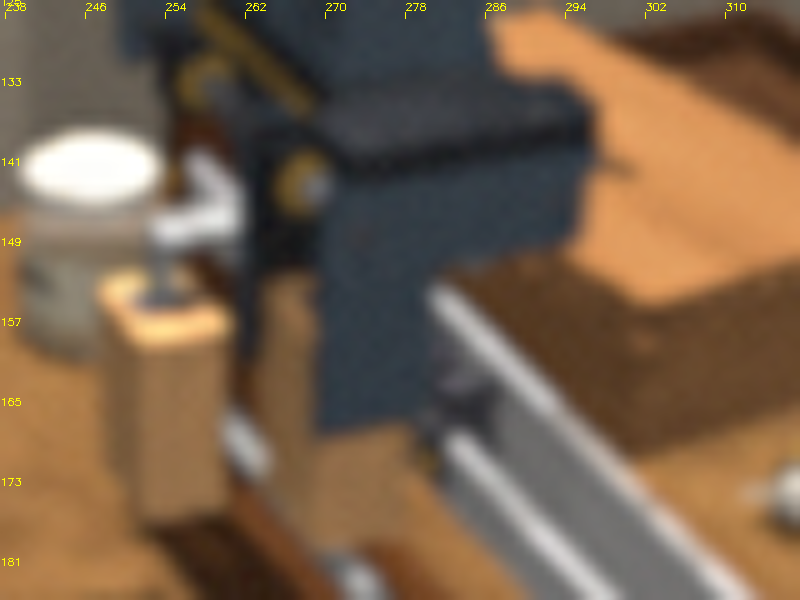

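The top view is blocked and the body hides the hook from the side. The block overlay agrees to about 0.5 px, so I lower in small steps, watching force and correcting drift.

```bash
python3 -m creep '-0.1 -0.15 -0.6 0 0 -0.003 1;0 0 -0.6 0 0 0 1;0 0 -0.6 0 0 0 1;0 0 0 0 0 0 1;0 0 0 0 0 0 1'
```

```text
time_s: 19.28
ee_pos: [572.9, 22.5, 145.1]
ee_rot: [-179.9, -0.0, 86.3]
force: [-0.1, -0.3, -0.7]
gripper_width: 44.1
```

```bash
python3 -m creep '0.15 0.05 -0.4 0 0 0 1;0 0 -0.4 0 0 0 1;0 0 0 0 0 0 1;0 0 0 0 0 0 1'
python3 - <<'E'
from workcell import monitor
s=monitor.state();print(s["ee_pos"],s["ee_rot"],s["torque"])
E
```

```text
time_s: 19.62
ee_pos: [574.6, 23.1, 136.0]
ee_rot: [-179.9, -0.0, 86.3]
force: [0.5, -1.1, -1.0]
gripper_width: 43.8
[574.56477735  23.09877515 135.99193435] [-1.79910350e+02 -2.32551577e-02  8.62579989e+01] [0.02055248 0.09012815 0.01282588]
```

```bash
python3 -m creep '0 0 -0.4 0 0 0 1;0 0 -0.4 0 0 0 1;0 0 0 0 0 0 1;0 0 0 0 0 0 1';  python3 - <<'E'
from h import *
F=frames();f=F["side"]
s=monitor.state(); p=s["ee_pos"];print(p,s["ee_rot"])
w=wire((p[0]+2,p[1]-.5,p[2]-42.5),s["ee_rot"][2]-90)
crop(f,(282,160),30,"s24.png")
crop(F["top"],(242,152),30,"t24.png")
E
```

```text
time_s: 19.95
ee_pos: [574.8, 23.1, 127.3]
ee_rot: [-179.9, -0.0, 86.3]
force: [0.0, 0.7, -0.6]
gripper_width: 43.6
[574.78881796  23.15209706 127.45814262] [-1.79945955e+02 -2.64244061e-02  8.62643261e+01]
```

View pics/s24.png

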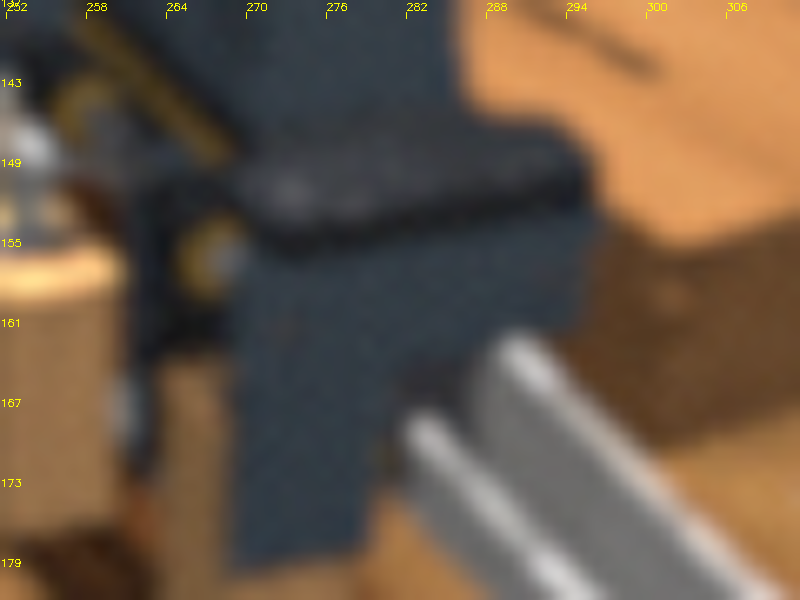

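The nose bottom (z ≈ 161) is now between the cheeks by kinematics, with no contact force. I continue down.

```bash
python3 -m creep '0 0 -0.4 0 0 0 1;0 0 -0.4 0 0 0 1;0 0 0 0 0 0 1;0 0 0 0 0 0 1'
```

```text
time_s: 20.38
ee_pos: [575.0, 23.2, 119.0]
ee_rot: [-180.0, -0.0, 86.3]
force: [-1.1, 0.6, -1.9]
gripper_width: 43.8
```

```bash
python3 -m creep '0 0 -0.3 0 0 0 1;0 0 -0.3 0 0 0 1;0 0 0 0 0 0 1;0 0 0 0 0 0 1'
```

```text
time_s: 20.72
ee_pos: [575.0, 23.1, 112.2]
ee_rot: [-180.0, -0.0, 86.3]
force: [-0.4, 0.0, -1.2]
gripper_width: 43.8
```

```bash
python3 -m creep '0 0 -0.3 0 0 0 1;0 0 -0.3 0 0 0 1;0 0 0 0 0 0 1;0 0 0 0 0 0 1'
```

```text
time_s: 21.05
ee_pos: [575.0, 23.1, 105.6]
ee_rot: [-180.0, -0.0, 86.3]
force: [-0.3, -0.4, -1.5]
gripper_width: 43.6
```

```bash
python3 -m creep '0 0 -0.2 0 0 0 1;0 0 -0.2 0 0 0 1;0 0 0 0 0 0 1;0 0 0 0 0 0 1'
```

```text
time_s: 21.38
ee_pos: [575.1, 23.1, 101.2]
ee_rot: [-180.0, -0.0, 86.3]
force: [-0.1, 0.4, -2.0]
gripper_width: 44.1
```

```bash
python3 -m creep '0 0 -0.15 0 0 0 1;0 0 -0.1 0 0 0 1;0 0 0 0 0 0 1;0 0 0 0 0 0 1'; python3 -m creep '0 0 -0.15 0 0 0 1;0 0 -0.1 0 0 0 1;0 0 0 0 0 0 1'
```

```text
time_s: 21.72
ee_pos: [575.9, 23.1, 101.1]
ee_rot: [179.8, -0.0, 86.3]
force: [0.4, 0.5, -2.3]
gripper_width: 43.9
time_s: 21.97
ee_pos: [576.6, 23.1, 100.5]
ee_rot: [179.7, -0.0, 86.3]
force: [-0.1, 0.5, -2.2]
gripper_width: 43.9
```

```bash
python3 -m creep '-0.15 0 -0.2 0 0 0 1;0 0 -0.2 0 0 0 1;0 0 0 0 0 0 1'
python3 - <<'E'
from h import *
F=frames();f=F["side"]
s=monitor.state(); p=s["ee_pos"];print(p,s["ee_rot"],s["force"])
w=wire((p[0]+2,p[1]-.5,58),s["ee_rot"][2]-90)
crop(f,(278,165),35,"s25.png",draw=w)
E
```

```text
time_s: 22.22
ee_pos: [577.7, 23.0, 99.7]
ee_rot: [179.2, -0.1, 86.3]
force: [-0.7, -0.1, -2.4]
gripper_width: 43.6
[577.63591407  23.06849262  99.4408826 ] [ 1.79236763e+02 -7.24281986e-02  8.62658456e+01] [-0.85233887  0.08221921  3.64297923]
```

View pics/s25.png

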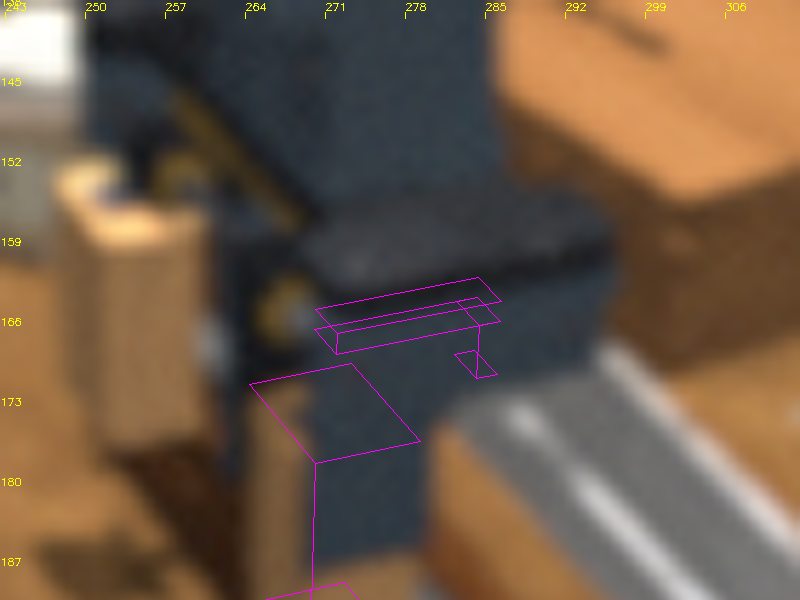

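A down command at TCP z ≈ 99.5–100.5 now meets upward force (+3.6 N). That is the height expected for the bridge resting on the lip (100.5), so I release.

```bash
python3 -m creep '0 0 0 0 0 0 0.0;0 0 0 0 0 0 -0.1;0 0 0 0 0 0 -0.3;0 0 0 0 0 0 -0.5;0 0 0 0 0 0 -0.8;0 0 0 0 0 0 -1;0 0 0 0 0 0 -1;0 0 0 0 0 0 -1;0 0 0 0 0 0 -1'
python3 - <<'E'
from h import *
F=frames();f=F["side"]
crop(f,(278,165),35,"s26.png")
E
```

```text
time_s: 23.07
ee_pos: [577.8, 23.1, 97.6]
ee_rot: [179.3, -0.1, 86.3]
force: [-0.4, 0.5, -0.7]
gripper_width: 90.5
```

View pics/s26.png

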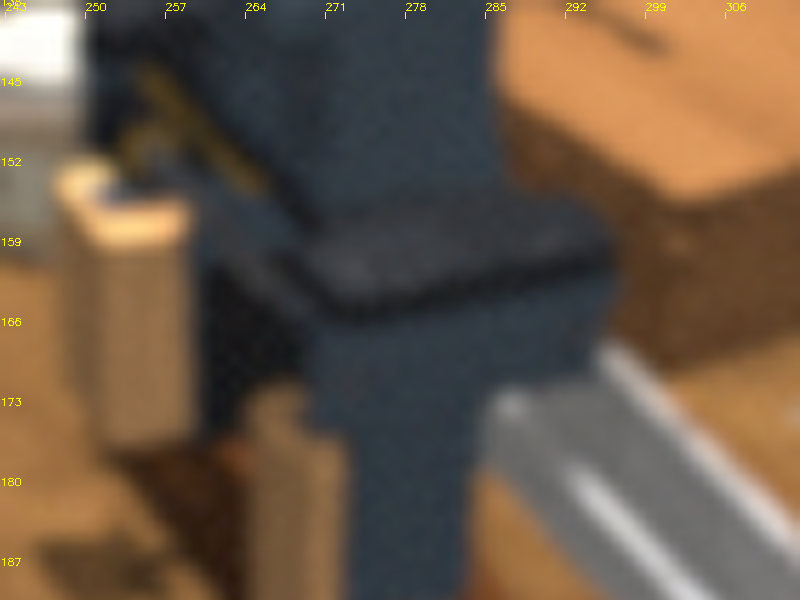

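The block stays up at side (265–272, 172) with the fingers open. I retreat straight up.

```bash
python3 -m creep '-0.1 0 0.5 0 0 0 -1;0 0 1 0 0 0 -1;0 0 1.5 0 0 0 -1;0 0 2 0 0 0 -1;0 0 2 0 0 0 -1;0 0 2 0 0 0 -1;0 0 2 0 0 0 -1;-1 0 2 0 0 0 -1;-2 0 1 0 0 0 -1;-3 0 0 0 0 0 -1;-3 0 0 0 0 0 -1'; python3 -m creep '-3 0 0 0 0 0 -1;-3 0 0 0 0 0 -1;-3 0 0 0 0 0 -1;-3 0 0 0 0 0 -1;-2 -3 0 0 0 0 -1;0 -3 0 0 0 0 -1;0 -3 0 0 0 0 -1;0 0 0 0 0 0 -1;0 0 0 0 0 0 -1'
python3 - <<'E'
from h import *
F=frames()
crop(F["side"],(278,165),35,"s27.png",draw=wire((578,22.5,58),-3.75)); crop(F["side"],(278,165),35,"s28.png"); crop(F["top"],(242,155),35,"t27.png")
for n in F: cv2.imwrite(f"pics/{n}_end.png",cv2.resize(F[n]["img"][:,:,::-1],(800,600)))
E
```

```text
time_s: 24.08
ee_pos: [488.4, 23.0, 252.2]
ee_rot: [178.7, -0.1, 86.3]
force: [0.3, -0.5, -0.2]
gripper_width: 91.3
time_s: 24.83
ee_pos: [334.9, -67.8, 262.1]
ee_rot: [177.8, -0.1, 86.6]
force: [-0.1, -0.3, -0.1]
gripper_width: 91.0
```

View pics/s28.png

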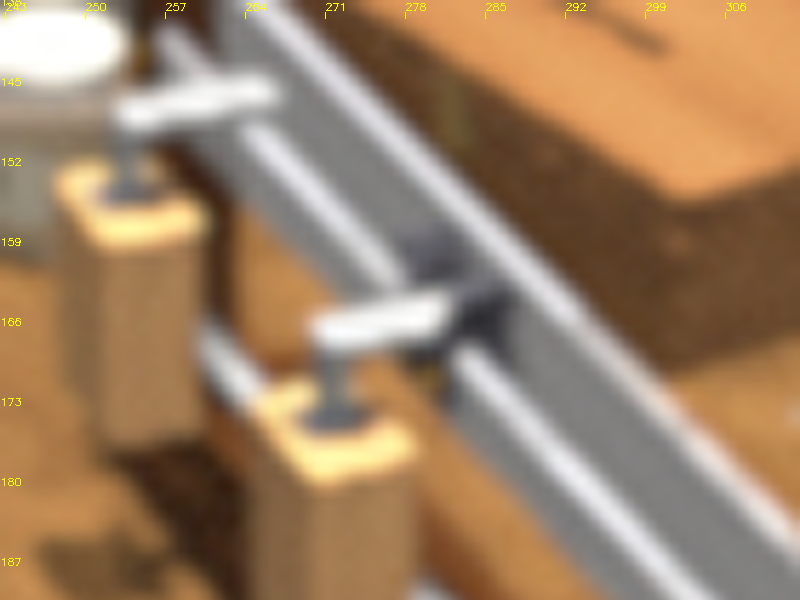

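View pics/t27.png

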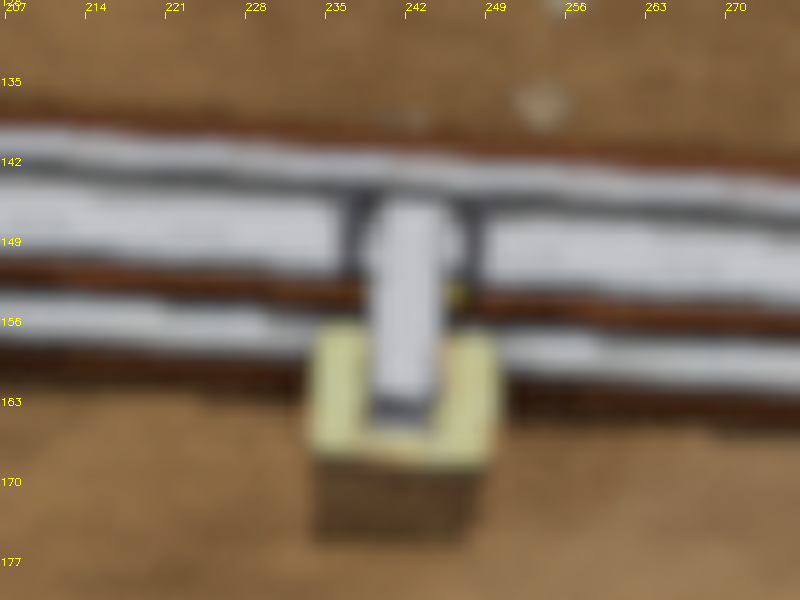

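View pics/s27.png

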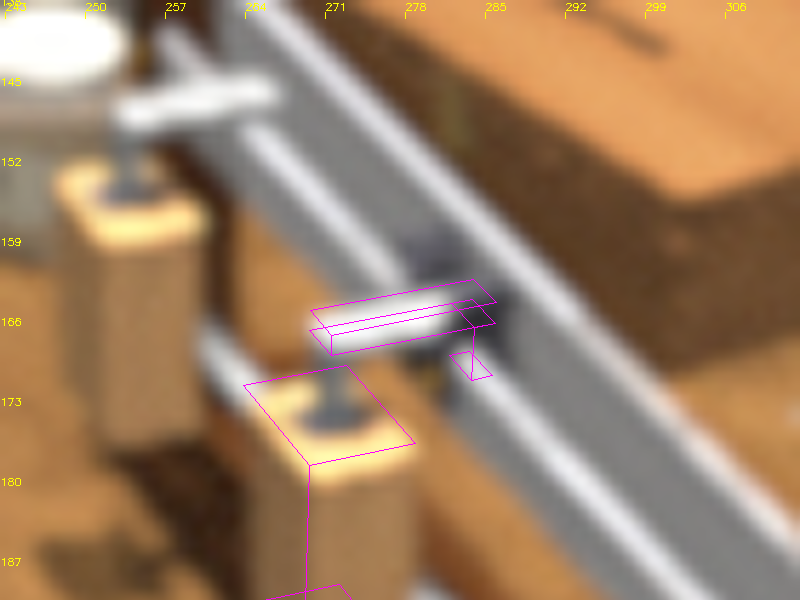

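View pics/top_end.png

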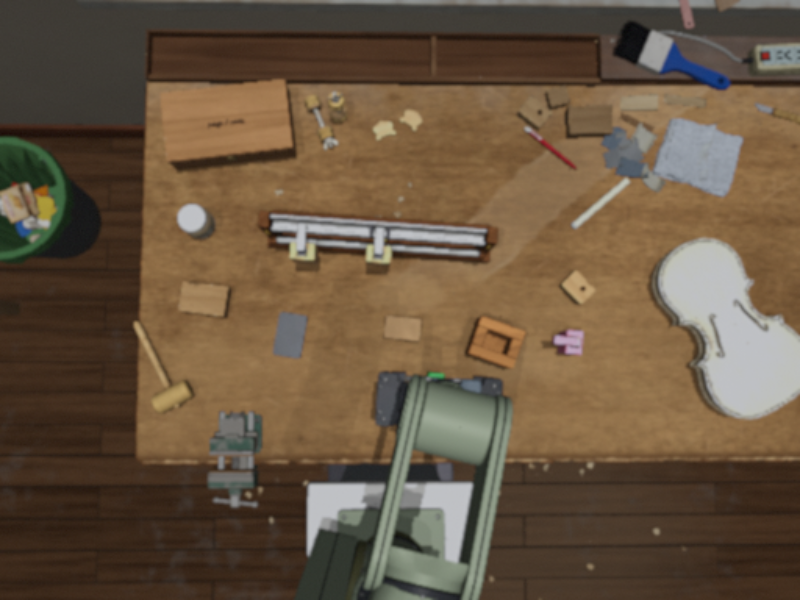

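The top picture shows the hook centred between the cheeks, strap at u ≈ 242 with cheeks at 238 and 248. The block hangs level with its neighbour. The side picture shows the bridge on the lip and the nose behind it. The loose blocks look unmoved, and I check that numerically before handing in.

```bash
python3 -m creep '0 0 0 0 0 0 -1;0 0 0 0 0 0 -1;0 0 0 0 0 0 -1;0 0 0 0 0 0 -1;0 0 0 0 0 0 -1;0 0 0 0 0 0 -1'
python3 - <<'E'
from h import *
from workcell import job
F=frames()
for q in("cork_block","offcut","sanding_block","sample_hook","sample_nose"):
    for c in F: print(q,c,[(np.round(d["at"],1).tolist(),round(d["confidence"],2)) for d in models.mark_of(c,q)][:4])
p=[(x["view"]) for x in F.values()]
print("hook expected seated", [proj(F[c],box((577,22.5,58),-3.75,[[6,0,98],[41,0,76]])).round(1).tolist() for c in F])
s=monitor.state(); print(s["force"],s["qvel"].round(2))
print(job.job_done())
E
```

```text
time_s: 25.43
ee_pos: [336.2, -63.2, 261.9]
ee_rot: [177.9, -0.2, 87.2]
force: [0.5, -0.0, 0.0]
gripper_width: 91.1
cork_block side [([240.9, 229.6], 0.7)]
cork_block top [([257.2, 210.6], 0.86)]
offcut side [([324.9, 302.5], 0.94), ([238.5, 226.7], 0.55)]
offcut top [([369.0, 187.3], 0.73), ([239.4, 151.1], 0.18)]
sanding_block side [([214.2, 169.9], 0.64)]
sanding_block top [([134.2, 191.8], 0.88)]
sample_hook side [([208.2, 220.7], 0.81), ([283.9, 279.1], 0.78), ([329.4, 303.3], 0.63), ([278.6, 205.5], 0.29)]
sample_hook top [([370.8, 220.1], 0.66), ([242.5, 159.0], 0.48), ([276.1, 245.0], 0.46), ([258.1, 211.5], 0.2)]
sample_nose side [([281.2, 167.9], 0.89), ([209.3, 218.7], 0.79), ([276.2, 275.6], 0.77)]
sample_nose top [([352.7, 218.0], 0.66), ([242.0, 145.3], 0.58)]
hook expected seated [[[273.0, 165.3], [283.4, 169.6]], [[241.4, 158.8], [242.4, 147.7]]]
[-0.1182522  -0.20136191  0.26879929] [-0.02  0.03 -0.02  0.07 -0.   -0.07]
the job is handed in; nothing more can be done
None
```

The sample now hangs in the bay with its hook down behind the lip, and I handed the job in at about 25 s of the 64 s allowed.

**What I did:** I pinched the sample by its hook, drew it out of the socket, stood it upright on the pad and let go. I then took it by its wooden block and lifted the hook over the lip between the cheeks. I lowered it in hand until it stopped at the expected seat height (tool tip at about 100 mm), then released it and backed away.

**Last checks:**
- **Seating:** the final pictures show the hook centred between the cheeks, bridge on the lip, hanging like its neighbour. It sits within about 2 px of the position I expected when seated.
- **Bystanders:** the cork block, offcut and sanding block read within 1 px of their first positions in the top view. In the side view, the offcut reading shifted about 5 px and the sanding block about 3 px. The cork block's stayed within about 1 px of its first readings. I put this down to detector scatter.
- **Robot:** it was nearly still, touching nothing, with almost no force on the tool.

**Weaker points:**
- **Hook hidden:** the gripper hid the hook while I lowered it, so that part relied on the measured positions and force.
- **Force reading at the seat:** it was unclear at first, about −2.3 N while the tool had already stopped going down. It then rose to +3.6 N, and the clear view after release confirmed the seat.
- **Networks on the hook:** in the last look they did not report the hook point in the side view. The nose point there was about 2.8 px off what I expected.

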